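# Fill the bead dispenser and hold its gate open

### The arm

A 6-joint arm with a two-finger parallel gripper is mounted at the origin on the work surface. World frame = base frame: x ahead of the robot, y to its left, z up, the work surface at z = 0. Lengths are in mm, angles in rad, forces in N, time in s.
With the tool pointing down it reaches from about 325 to 900 mm from the base axis. Payload 6.1 kg.
Tool frame: the origin (TCP) lies at the centre of the arm's flange, where the gripper is bolted on; the fingertips stand 182 mm ahead of it and the grasp point (between the pads) lies 164 mm ahead of it; y points along the fingers, z is the direction in which the jaws open and shut, and the axes are right-handed (so a half turn about y gives the same grasp; the last joint's range is limited). The gripper opens to 87 mm and grips with 3 to 60 N. Pads are 19 mm wide; open, the fingers measure 117 mm over their backs; the gripper's body (75 mm by 190 mm) begins 51 mm behind the grasp point.
Start: joints at [-1.467, 0.22, 1.526, -0, 1.395, -0.126], TCP at [142.358, -608.565, 404.738] pointing down, gripper open.
Joint ranges: [-2.98, 2.98], [-0.91, 2.08], [0.09, 2.57], [-1.24, 4.39], [0.2, 2.65], [-2.68, 2.68]. Speed limits (rad/s): [2.57, 2.57, 3.01, 3.14, 3.14, 3.14].

### API

Orientations are given as a unit quaternion [w, x, y, z].
In Python, from station import env, imaging gives the robot as it stands.
- The arm moves only by the shell command python3 -m jog 'ROWS' [FORCE]. ROWS is JSON, a list of rows, each an object with "claw": the finger opening in cm, from 0 to 8.7; "delta_pos": the shift along the world's x, y, z in cm, a list of three; "twist": the turn about the world's z in rad. A call has exactly 10 rows; each row is the pose to reach, as a shift and turn from the pose commanded when the call began; what a row does not reach only later rows make up. A row lasts 1/10 s, in which the tool goes at most 50 mm and 8.59 degrees, less where a joint would pass 70% of its speed; a pose out of reach is approached as far as the arm can. A call with a gripper value outside its range is refused whole. The fingers move at their own pace and stop on an object; FORCE is the grip in N (left out, the last holds). Time passes only in rows, so rows that repeat a pose let the fingers close, or fill a call up. It gives the time, the measured TCP pose, the force and the opening at its end, in the units of the state.
- env.get_obs(): the state, without advancing time (a new reading comes with each control period).
- imaging.capture(name): name is "scene" or "top"; returns the picture (480x640x3 uint8, red, green, blue); there is no depth.
- imaging.calibration(name): a dict with "fx", "fy", "cx", "cy" (pixels), "k1" (the pictures are not rectified: a ray, as slopes to the right and down, at radius r is drawn at 1 + k1 r^2 times it, then the intrinsics apply), "world_from_camera" (4x4, takes a point from camera to world coordinates). Camera axes: x right, y up, looking along -z (the intrinsics and any distortion apply to the point x, -y, -z); pixel columns grow to the right and rows downward; lengths in mm; the calibration is good to about 2 mm. A picture is of the moment at which its call begins. calibration takes no time and is no camera call.
- env.hand_in(): hands the job in, once; it reports no verdict.
The state is a dict: "time": time; "joint_positions": joint angles; "joint_velocities": joint speeds; "joint_torque": joint torques, N m; "eef_pos": TCP position; "tool_rot": TCP orientation; "ft_force": force on the tool from outside, world axes, zero at the start; "moment": the same for the moment, N m; "width": finger opening in mm.
Only numpy, scipy, OpenCV 4.12 (cv2) and the standard library are available. Lean on these libraries where they do the work, as an engineer would, in place of code of your own. Each camera call takes 0.05 s, during which the arm holds its last target.

### The job

With the scoop, not your fingers, scoop at least three of the four beads out of the white tray and tip them into the funnel of the dispenser while its gate is shut; then stand the scoop upright on the bench again and let go of it. Next take the dispenser's spring-loaded gate by its handle post and pull it out until the post is in line with the two pips on the rails, so that at least three beads run down into the catch tray, and finish while still gripping the handle and holding the gate at that mark. Leave the other things on the bench where they are.

Things in the scene. Friction and masses are not known exactly. Their poses are not given: they have to be found in the camera images.
- scoop: Aluminium bead scoop standing on its flat bottom, 0.08 to 0.16 kg; origin on the underside. Floor plate 1.6 mm thick, 54 mm wide in y, from the open lip at x=-45 to the back wall at x=+15..18 mm (28 mm high); side walls 22 mm high from x=-35 mm back. Its mouth faces its own -x. Behind the back wall stands an upright handle.
- scoop_handle (a point): Point to grip on the scoop's upright dark wooden handle, scoop x=+27, y=0, z=65 mm. The handle is 22 mm in x by 16 mm in y and runs from z=34 to z=90 mm (below it a metal stem 12 mm wide in y, 18 mm in x).
- tray: Fixed white bead tray, 172 (x) x 78 (y) x 28 mm high outside, walls 6 mm, floor 6 mm above the bench; origin under its centre at bench height. The beads start in the half towards its own -x end (tray x -75 to -20, y -26 to 26 mm); the other half is free and takes the scoop turned the same way as the tray (6 mm free on each side).
- dispenser: Fixed bead dispenser, origin under the funnel's centre at bench height. Clear box 110 x 110 mm, rim at z=155 mm, holding a funnel with a mouth about 100 x 100 mm centred on x=y=0, closed at the bottom (z=93 mm) by the sliding gate. On its -x side two rails at y=+-38 mm, top at z=88 mm, reach to x=-215 mm; the gate's handle post travels between them.
- funnel (a point): Point in the middle of the funnel's throat, dispenser x=y=0, z=105 mm; beads tipped in come to lie around it on the shut gate.
- catch (a point): Middle of the floor (z=5 mm) of the dispenser's open catch tray on its +x side, dispenser x=100, y=0 mm; inside x 60 to 140, y -35 to 35 mm, walls 30 mm high. A ramp leads what falls through the gate into it.
- gate (a joint): Travel of the spring-return gate, m: 0 = shut, grows as it is pulled out along the dispenser's own -x, stop at 0.085. Spring: 3 N when shut plus 100 N per m of travel, plus 0.4 N friction. The funnel is fully open from 0.045 on. Travel at the mark differs from run to run, 0.048 to 0.070.
- gate_handle (a point): Point on the axis of the gate's upright dark wooden handle post, 135 mm above the bench, 16 mm below the post's top. The post is 16 x 16 mm, square with the dispenser's axes, free from z=95 to z=151 mm; with the gate shut it stands at dispenser x=-115, y=0 mm.
- mark: The mark: a pair of fixed dark steel pips clipped on the two rails at y=+-38 mm, each 6 mm in x by 10 mm in y, top at z=102 mm. Origin midway between them at rail-top height (z=88 mm), axes as the dispenser's. The gate is at the mark when the handle post's axis is in line with the pips (same x in the dispenser's axes).
- bead0: Round polished brass bead that rolls easily, a ball of 16 mm diameter, 12 g; origin at its centre.
- bead1: Round polished brass bead that rolls easily, a ball of 16 mm diameter, 12 g; origin at its centre.
- bead2: Round polished brass bead that rolls easily, a ball of 16 mm diameter, 12 g; origin at its centre.
- bead3: Round polished brass bead that rolls easily, a ball of 16 mm diameter, 12 g; origin at its centre.
- jar: Bystander: glass jar with steel lid, 52 mm diameter, 60 mm tall; origin on its underside, in the middle.
- pliers: Bystander: pliers lying flat, about 140 mm long, 13 mm high; origin on its underside, in the middle.
- ring_box: Bystander: small square cardboard ring box, 52 x 52 x 40 mm; origin on its underside, in the middle.
- bangle: Bystander: copper bangle lying flat, 68 mm outside diameter, 10 mm high; origin on its underside, in the middle.
- charger: Bystander: white charger block, 55 x 50 x 28 mm; origin on its underside, in the middle.
- handpiece: Bystander: rotary hand tool lying on its side, about 165 mm long, 34 mm thick, origin under its thick end.
- pendant: Bystander: white disc pendant, 36 mm diameter, 8 mm thick; origin on its underside, in the middle.
Not all that is in view belongs to the job. Leave any pink look-alike of the scoop alone.

How it is judged:
By the outcome, as a careful person would: the job done as asked, in the order asked, and still so for the second after the job is handed in, while the arm keeps its last pose, push and grip.
It also fails if it takes over 67 s, if anything falls off the work surface, if the arm or the gripper's body presses on something with over 40 N, if the wrist force passes 120 N, or if a joint passes its speed limit or range.

## Working session

There is one attempt and no reset: what is moved stays moved. The work goes in short steps, Python scripts to look and compute and a shell command to move; the robot and the scene stay as the last step left them, time stands still between calls to the robot, and variables do not carry over. Pictures are saved under pics/ and viewed, and the job is handed in when it is done.

```bash
ls; mkdir -p pics
python3 - <<'E'
from station import env, imaging
import cv2
for n in ("scene","top"):
    im=imaging.capture(n); cv2.imwrite(f"pics/{n}0.png",im[:,:,::-1])
    c=imaging.calibration(n); print(n,c)
print(env.get_obs())
E
```

```text
pics
scene {'fx': 541.6549114423544, 'fy': 541.6549114423544, 'cx': 320.0185897170901, 'cy': 243.47191488175463, 'k1': 0.02424218739239507, 'world_from_camera': array([[-2.65968789e-01, -5.20602367e-01,  8.11316078e-01,
         1.50656485e+03],
       [ 9.63976740e-01, -1.46320354e-01,  2.22124285e-01,
         2.56539241e+02],
       [ 3.07362775e-03,  8.41167956e-01,  5.40765220e-01,
         7.44626340e+02],
       [ 0.00000000e+00,  0.00000000e+00,  0.00000000e+00,
         1.00000000e+00]])}
top {'fx': 604.0596448788556, 'fy': 604.0596448788556, 'cx': 320.0240875014926, 'cy': 238.77798611191668, 'k1': -0.0630673571226596, 'world_from_camera': array([[ 3.16934997e-05,  9.77498232e-01, -2.10943609e-01,
         2.69698761e+02],
       [-9.99997635e-01, -4.27707650e-04, -2.13221390e-03,
         7.19215121e-01],
       [-2.17445752e-03,  2.10943178e-01,  9.77495907e-01,
         1.41898355e+03],
       [ 0.00000000e+00,  0.00000000e+00,  0.00000000e+00,
         1.00000000e+00]])}
{'time': 0.1, 'joint_positions': array([-1.46710934e+00,  2.21160832e-01,  1.52746427e+00,  1.98381396e-05,
        1.39468506e+00, -1.26071156e-01]), 'joint_velocities': array([ 0.00021541, -0.00201563, -0.00086342, -0.00160766,  0.00172483,
       -0.00078494]), 'joint_torque': array([ 5.12157640e-04, -4.95948279e+01, -3.88517833e+01,  7.00995955e-02,
        5.15692367e-02, -4.26869326e-05]), 'eef_pos': array([ 142.33186742, -608.34325077,  403.7551316 ]), 'tool_rot': array([ 0.08106566, -0.08103826,  0.70305299, -0.70183876]), 'ft_force': array([-0.21331313,  0.63894829, -1.79016825]), 'moment': array([0.00283613, 0.02451503, 0.02695677]), 'width': 86.87178509990703}
```

View pics/scene0.png

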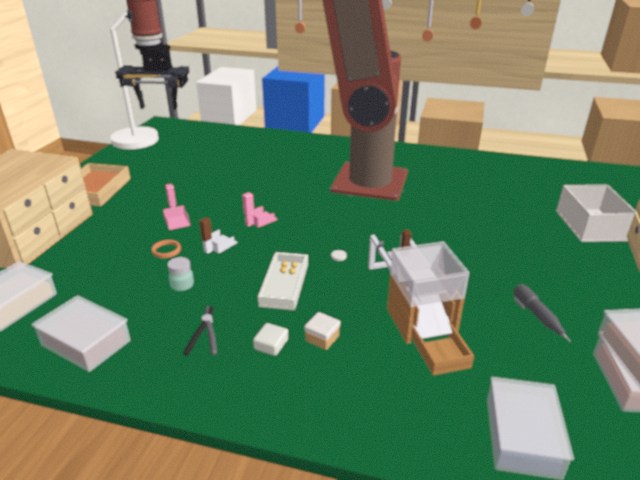

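View pics/top0.png

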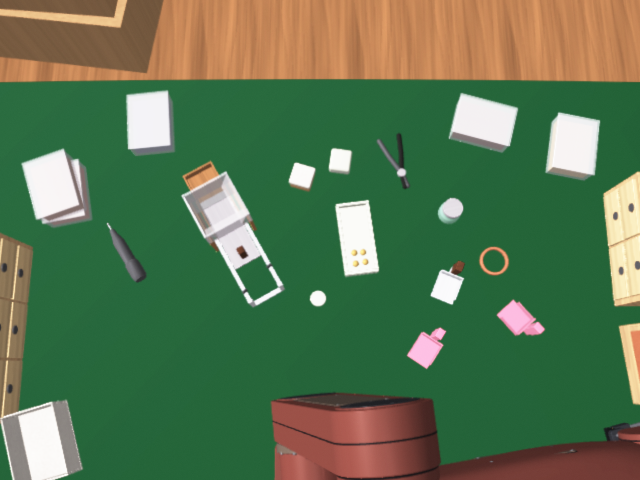

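The real scoop is the grey one with the dark handle, at top (448,287). The pink ones at top (425,350) and (517,317) are look-alikes. I'll enlarge to confirm.

```bash
cat > h.py <<'E'
import numpy as np, cv2
from station import env, imaging
def cal(n): 
    c=imaging.calibration(n); K=np.array([[c['fx'],0,c['cx']],[0,c['fy'],c['cy']],[0,0,1]]); return K,np.array([c['k1'],0,0,0.]),c['world_from_camera']
def ray(n,uv):
    K,D,T=cal(n); p=cv2.undistortPoints(np.array(uv,float).reshape(-1,1,2),K,D).reshape(-1,2)
    d=np.c_[p[:,0],-p[:,1],-np.ones(len(p))]@T[:3,:3].T
    return T[:3,3],d
def onz(n,uv,z):
    o,d=ray(n,uv); s=(z-o[2])/d[:,2]; return o+s[:,None]*d
def proj(n,P):
    K,D,T=cal(n); q=(np.array(P,float).reshape(-1,3)-T[:3,3])@T[:3,:3]
    q=q*[1,-1,-1]; return cv2.projectPoints(q,np.zeros(3),np.zeros(3),K,D)[0].reshape(-1,2)
def tri(uvt,uvs):
    o1,d1=ray("top",uvt);o2,d2=ray("scene",uvs);d1=d1[0];d2=d2[0]
    A=np.c_[d1,-d2]; s=np.linalg.lstsq(A,o2-o1,rcond=None)[0]
    a=o1+s[0]*d1;b=o2+s[1]*d2; return (a+b)/2,np.linalg.norm(a-b)
def crop(src,name,x,y,w,h,f):
    im=cv2.imread(src)[y:y+h,x:x+w]; cv2.imwrite(name,cv2.resize(im,None,fx=f,fy=f,interpolation=cv2.INTER_CUBIC))
def snap(n,name):
    im=imaging.capture(n)[:,:,::-1]; cv2.imwrite(name,im); return im
E
python3 - <<'E'
from h import *
crop("pics/top0.png","pics/t_scoop.png",400,230,140,150,5)
crop("pics/top0.png","pics/t_tray.png",320,190,80,100,6)
crop("pics/top0.png","pics/t_disp.png",170,150,130,160,4)
crop("pics/scene0.png","pics/s_scoop.png",150,170,140,130,5)
crop("pics/scene0.png","pics/s_disp.png",350,220,130,160,4)
E
```

```text
(no output)
```

View pics/t_scoop.png

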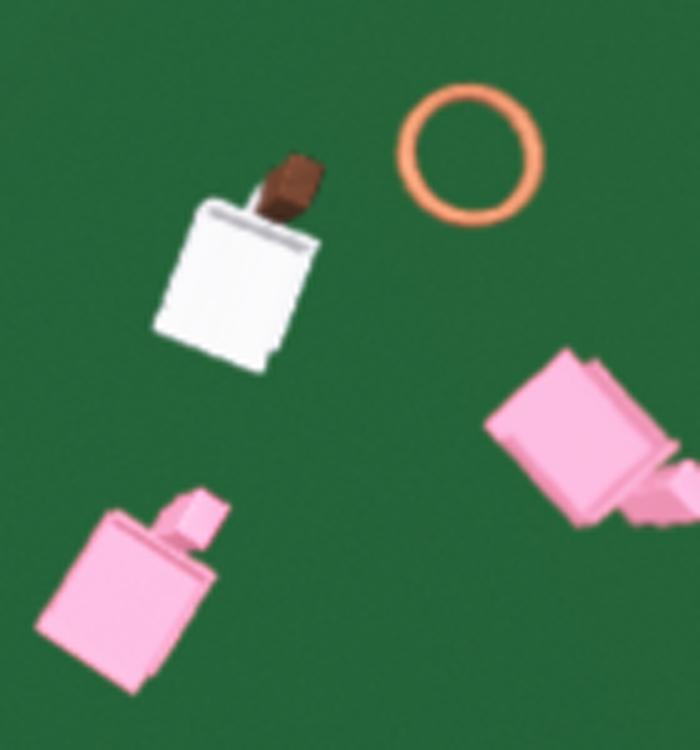

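View pics/t_tray.png

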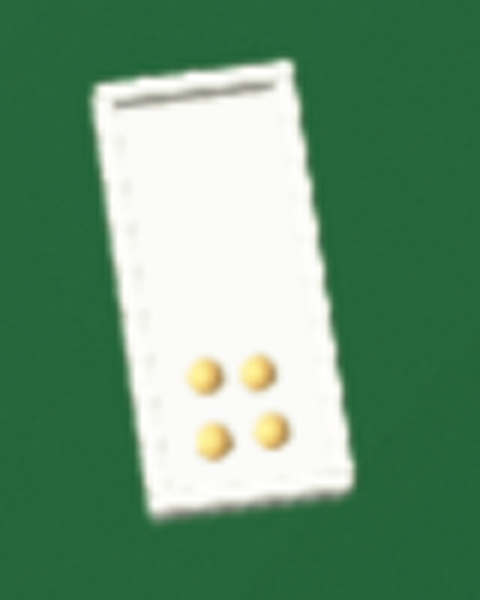

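View pics/t_disp.png

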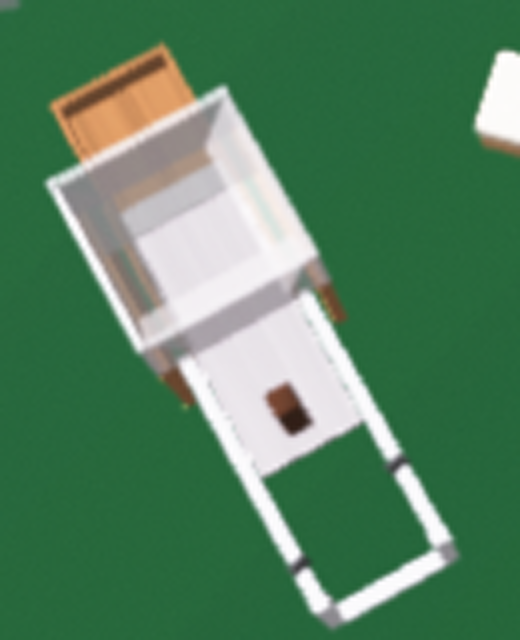

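View pics/s_scoop.png

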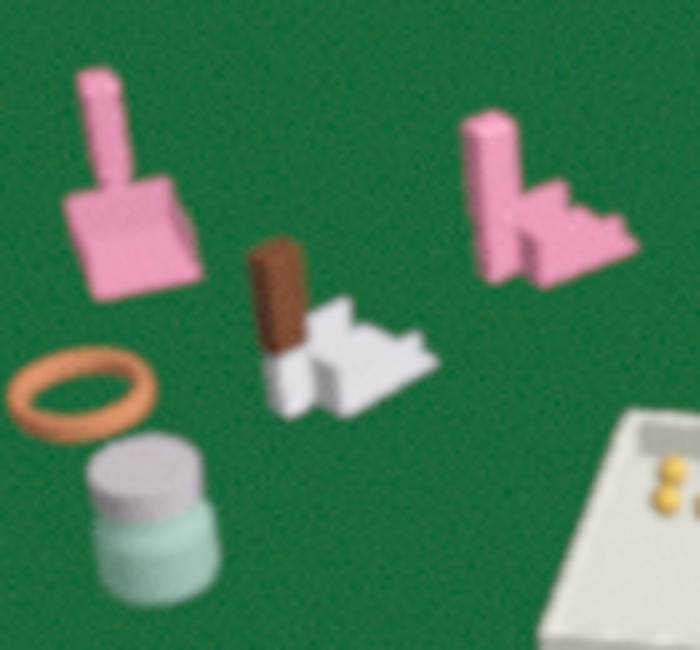

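View pics/s_disp.png

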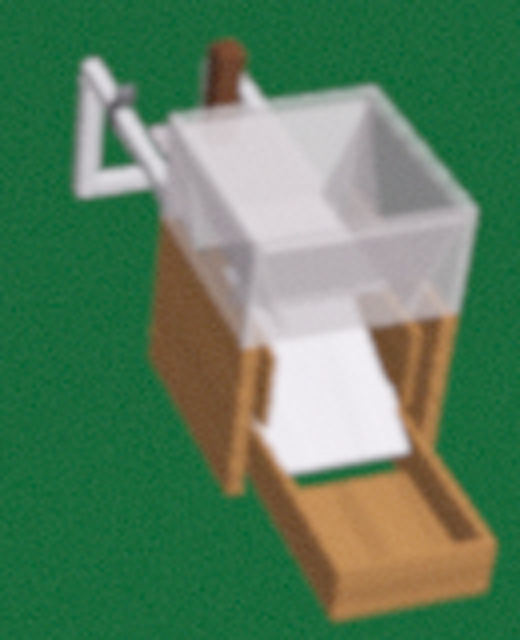

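The crop confirms it: the real scoop is white/aluminium with a brown wooden handle, and both pink ones are decoys. Next I'll measure poses.

```bash
cat > m.py <<'E'
from h import *
def full(p,x,y,f): return (np.array(p,float)+.5)/f-.5+[x,y]
im=cv2.imread("pics/top0.png"); hsv=cv2.cvtColor(im,cv2.COLOR_BGR2HSV)
def white(x,y,w,h):
    m=np.zeros(im.shape[:2],np.uint8); m[y:y+h,x:x+w]=((hsv[y:y+h,x:x+w,1]<90)&(hsv[y:y+h,x:x+w,2]>140))*255; return m
# tray (rim z=28): gold beads excluded by hull
m=white(325,190,65,95); c=max(cv2.findContours(m,0,2)[0],key=cv2.contourArea)
h=cv2.convexHull(c).reshape(-1,2).astype(float); P=onz("top",h,28)
r=cv2.minAreaRect(P[:,:2].astype(np.float32)); print("tray rect",r); 
mb=((hsv[:,:,0]>12)&(hsv[:,:,0]<35)&(hsv[:,:,1]>90)&(hsv[:,:,2]>150)).astype(np.uint8)*255
mb[:240]=0;mb[280:]=0;mb[:,:335]=0;mb[:,385:]=0
n,_,st,ce=cv2.connectedComponentsWithStats(mb)
B=onz("top",ce[1:],14); print("beads",B.round(1).tolist(),st[1:,4])
# scoop
m=white(420,265,50,45);c=max(cv2.findContours(m,0,2)[0],key=cv2.contourArea)
print("scoop contour rect px",cv2.minAreaRect(c))
P0=onz("top",full([[155,328],[262,372],[213,200],[318,243]],400,230,5),0); print("scoop lip L,R at z0",P0[:2].round(1).tolist())
P28=onz("top",full([[213,200],[318,243]],400,230,5),28);print("back top",P28.round(1).tolist())
hp=onz("top",full([[285,158],[300,153],[325,170],[308,200]],400,230,5),90);print("handle top",hp.round(1).tolist())
# dispenser rim z155
d=full([[52,183],[222,90],[315,255],[140,350]],170,150,4); D=onz("top",d,155); print("rim",D.round(1).tolist(),D.mean(0))
# post top z151
p=onz("top",full([[266,397],[289,384],[298,400],[276,412]],170,150,4),151); print("post top",p.round(1).tolist(),p.mean(0))
q=onz("top",full([[398,463],[299,564]],170,150,4),102); print("pips",q.round(1).tolist(),q.mean(0))
rl=onz("top",full([[450,550],[335,615]],170,150,4),88); print("rail ends",rl.round(1).tolist())
from scipy.spatial.transform import Rotation as R
o=env.get_obs();w=o['tool_rot'];print(R.from_quat([w[1],w[2],w[3],w[0]]).as_matrix().round(3))
E
python3 m.py
```

```text
tray rect ((573.6306762695312, -81.81670379638672), (176.8150177001953, 82.63230895996094), 7.269453048706055)
beads [[539.9, -76.7, 14.0], [541.2, -97.6, 14.0], [518.1, -102.9, 14.0], [513.9, -79.9, 14.0]] [19 19 18 18]
scoop contour rect px ((447.5180358886719, 284.3531188964844), (25.631103515625, 34.892765045166016), 21.037511825561523)
scoop lip L,R at z0 [[439.5, -257.3, 0.0], [418.6, -307.1, 0.0]]
back top [[496.1, -281.6, 28.0], [475.7, -329.9, 28.0]]
handle top [[505.0, -302.2, 90.0], [507.3, -309.1, 90.0], [499.5, -320.0, 90.0], [485.9, -311.6, 90.0]]
rim [[639.6, 303.5, 155.0], [692.5, 212.2, 155.0], [598.7, 158.5, 155.0], [546.2, 251.3, 155.0]] [619.2498226  231.35944453 155.        ]
post top [[521.3, 183.3, 151.0], [528.4, 171.1, 151.0], [519.6, 166.1, 151.0], [513.1, 177.7, 151.0]] [520.59326582 174.53406688 151.        ]
pips [[493.8, 116.1, 102.0], [437.6, 169.5, 102.0]] [465.70909786 142.83218114 102.        ]
rail ends [[447.3, 87.7, 88.0], [411.1, 150.7, 88.0]]
[[-0.974 -0.     0.228]
 [-0.228  0.002 -0.974]
 [-0.    -1.    -0.002]]
```

```bash
python3 - <<'E'
from h import *
print(proj("scene",[[495.5,-310,90],[495.5,-310,34],[429,-282.2,0]]), "crop handle top center ~", (np.array([275,245])/5+[150,170]))
im=cv2.imread("pics/scene0.png");a=np.radians(7.27);c=np.array([574.5,-81.8])
for x,y,z in [(-86,-39,28),(-86,39,28),(86,39,28),(86,-39,28),(86,39,0),(86,-39,0)]:
    p=c+[x*np.cos(a)-y*np.sin(a),x*np.sin(a)+y*np.cos(a)];u=proj("scene",[[*p,z]])[0];print(u.round(1)); cv2.circle(im,tuple(u.round().astype(int)),1,(0,0,255),-1)
a=np.radians(29.6);c=np.array([619.2,231.4])
for x,y,z in [(-55,-55,155),(-55,55,155),(55,55,155),(55,-55,155),(-115,0,151),(-177,38,102),(-177,-38,102)]:
    p=c+[x*np.cos(a)-y*np.sin(a),x*np.sin(a)+y*np.cos(a)];u=proj("scene",[[*p,z]])[0]; cv2.circle(im,tuple(u.round().astype(int)),1,(0,0,255),-1)
cv2.imwrite("pics/chk.png",cv2.resize(im[220:380,240:490],None,fx=3,fy=3,interpolation=cv2.INTER_CUBIC))
E
python3 -m jog '[{"claw":8.7,"delta_pos":[3.5,3,0],"twist":-0.08},{"claw":8.7,"delta_pos":[7,6,-1],"twist":-0.16},{"claw":8.7,"delta_pos":[10.6,9,-2],"twist":-0.24},{"claw":8.7,"delta_pos":[14.2,12,-3],"twist":-0.32},{"claw":8.7,"delta_pos":[17.7,15,-4],"twist":-0.40},{"claw":8.7,"delta_pos":[21.2,18,-5],"twist":-0.48},{"claw":8.7,"delta_pos":[24.8,21,-6],"twist":-0.56},{"claw":8.7,"delta_pos":[28.3,24,-7],"twist":-0.628},{"claw":8.7,"delta_pos":[31.8,27,-7],"twist":-0.628},{"claw":8.7,"delta_pos":[35.3,29.8,-7],"twist":-0.628}]' 20
```

```text
[[203.55106769 219.02634869]
 [206.14290609 238.78371695]
 [228.80395794 238.24968622]] crop handle top center ~ [205. 219.]
[275.3 251.4]
[307.5 254.1]
[294.4 299. ]
[258.3 295.7]
[294.7 309.3]
[259. 306.]
time: 1.1
eef_pos: [496.3, -308.7, 333.7]
tool_rot: [-0.14, 0.139, 0.693, -0.693]
ft_force: [0.5, -0.5, -0.5]
width: 87.0
```

View pics/chk.png

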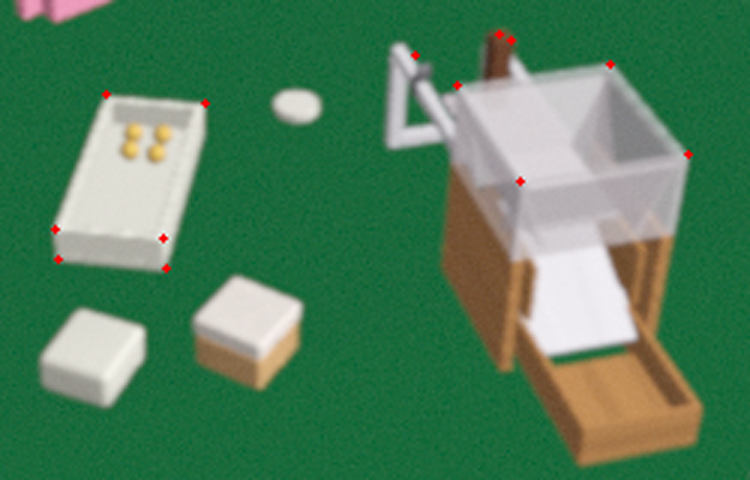

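```bash
python3 - <<'E'
from h import *
a=np.radians(29.6);c=np.array([619.2,231.4]);R=np.array([[np.cos(a),np.sin(a)],[-np.sin(a),np.cos(a)]])
for u in [(380.2,243.3),(380.7,244.5)]:
  for z in (95,102): print(z,R@(onz("scene",[u],z)[0][:2]-c))
for u in [(398,463),(299,564)]:
  uu=(np.array(u)+.5)/4-.5+[170,150]
  for z in (95,102): print('top',z,R@(onz("top",[uu],z)[0][:2]-c))
crop("pics/scene0.png","pics/pip.png",360,225,60,60,12)
crop("pics/top0.png","pics/pipt.png",225,235,60,70,10)
E
python3 -m jog '[{"claw":8.7,"delta_pos":[0,-0.1,-3],"twist":0},{"claw":8.7,"delta_pos":[0,-0.1,-6],"twist":0},{"claw":8.7,"delta_pos":[0,-0.1,-9],"twist":0},{"claw":8.7,"delta_pos":[0,-0.1,-10.5],"twist":0},{"claw":8.7,"delta_pos":[0,-0.1,-10.5],"twist":0},{"claw":1,"delta_pos":[0,-0.1,-10.5],"twist":0},{"claw":1,"delta_pos":[0,-0.1,-10.5],"twist":0},{"claw":1,"delta_pos":[0,-0.1,-10.5],"twist":0},{"claw":1,"delta_pos":[0,-0.1,-10.5],"twist":0},{"claw":1,"delta_pos":[0,-0.1,-10.5],"twist":0}]' 20
```

```text
95 [-163.86261746  -37.20193552]
102 [-153.64924733  -41.28847534]
95 [-158.94561117  -37.7766577 ]
102 [-148.78522387  -41.85700465]
top 95 [-164.63924574  -38.33488463]
top 102 [-165.97789715  -38.2799392 ]
top 95 [-187.21664968   36.2318603 ]
top 102 [-188.43593266   35.89256578]
time: 2.1
eef_pos: [495.5, -311.7, 230.5]
tool_rot: [0.14, -0.14, -0.693, 0.693]
ft_force: [-0.6, -0.1, 0.4]
width: 54.9
```

View pics/pip.png

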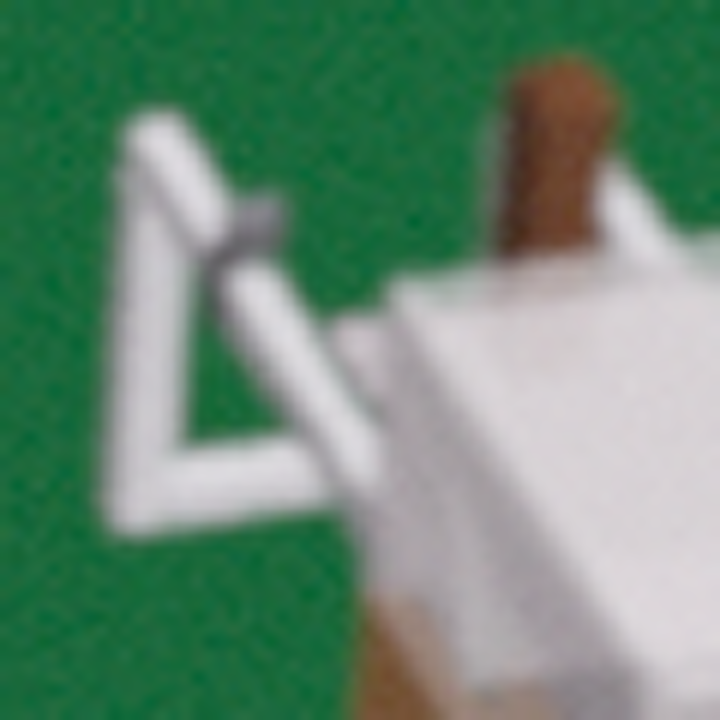

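View pics/pipt.png

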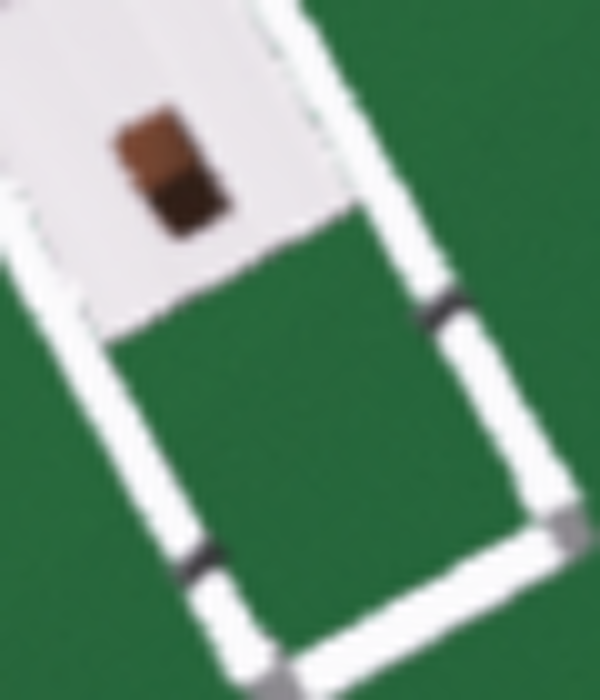

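Run:
```python
from h import *
im=snap("top","pics/top1.png"); snap("scene","pics/scene1.png")
a=np.radians(29.6);c=np.array([619.2,231.4])
ims=cv2.imread("pics/scene1.png")
def W(x,y,z): return [c[0]+x*np.cos(a)-y*np.sin(a),c[1]+x*np.sin(a)+y*np.cos(a),z]
g=im.astype(int).sum(2)//3; gs=ims.astype(int).sum(2)//3
for y in (-38,38):
  for z in (88,102):
    print(y,z)
    print('top ',[(x,int(cv2.getRectSubPix(g.astype(np.float32),(1,1),tuple(proj("top",[W(x,y,z)])[0]))[0,0])) for x in range(-215,-55,4)])
u=proj("scene",[W(-188,38,102),W(-165,38,102),W(-165,-38,102),W(-188,-38,102)]);print(u)
crop("pics/top1.png","pics/d1.png",170,150,130,160,5)
crop("pics/scene1.png","pics/d2.png",350,215,130,100,6)
```

```text
-38 88
top  [(-215, 197), (-211, 250), (-207, 250), (-203, 250), (-199, 249), (-195, 248), (-191, 250), (-187, 250), (-183, 249), (-179, 249), (-175, 249), (-171, 248), (-167, 205), (-163, 81), (-159, 193), (-155, 248), (-151, 249), (-147, 249), (-143, 249), (-139, 249), (-135, 249), (-131, 249), (-127, 250), (-123, 249), (-119, 250), (-115, 249), (-111, 249), (-107, 250), (-103, 250), (-99, 249), (-95, 249), (-91, 249), (-87, 250), (-83, 249), (-79, 249), (-75, 249), (-71, 248), (-67, 248), (-63, 249), (-59, 249)]
-38 102
top  [(-215, 239), (-211, 250), (-207, 250), (-203, 250), (-199, 249), (-195, 249), (-191, 249), (-187, 250), (-183, 250), (-179, 249), (-175, 249), (-171, 238), (-167, 96), (-163, 145), (-159, 245), (-155, 249), (-151, 250), (-147, 249), (-143, 249), (-139, 249), (-135, 249), (-131, 249), (-127, 250), (-123, 250), (-119, 249), (-115, 249), (-111, 250), (-107, 249), (-103, 250), (-99, 249), (-95, 249), (-91, 250), (-87, 249), (-83, 249), (-79, 249), (-75, 249), (-71, 248), (-67, 249), (-63, 249), (-59, 246)]
38 88
top  [(-215, 204), (-211, 250), (-207, 250), (-203,
[... 400 characters left out ...]
), (-75, 249), (-71, 249), (-67, 249), (-63, 249), (-59, 249)]
38 102
top  [(-215, 241), (-211, 250), (-207, 247), (-203, 246), (-199, 249), (-195, 240), (-191, 99), (-187, 136), (-183, 245), (-179, 247), (-175, 246), (-171, 249), (-167, 249), (-163, 249), (-159, 249), (-155, 249), (-151, 247), (-147, 248), (-143, 249), (-139, 250), (-135, 249), (-131, 249), (-127, 249), (-123, 247), (-119, 250), (-115, 250), (-111, 250), (-107, 249), (-103, 249), (-99, 248), (-95, 248), (-91, 250), (-87, 250), (-83, 249), (-79, 249), (-75, 249), (-71, 248), (-67, 249), (-63, 249), (-59, 246)]
[[408.11882216 230.86299845]
 [411.99408801 236.05225412]
 [379.88600638 240.41734951]
 [376.45844127 235.09550994]]
```

View pics/d1.png

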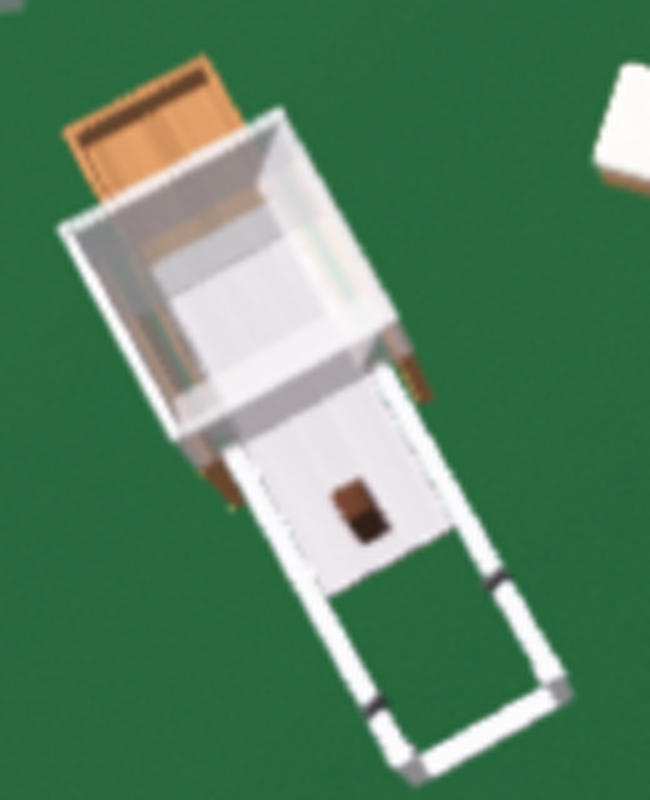

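View pics/d2.png

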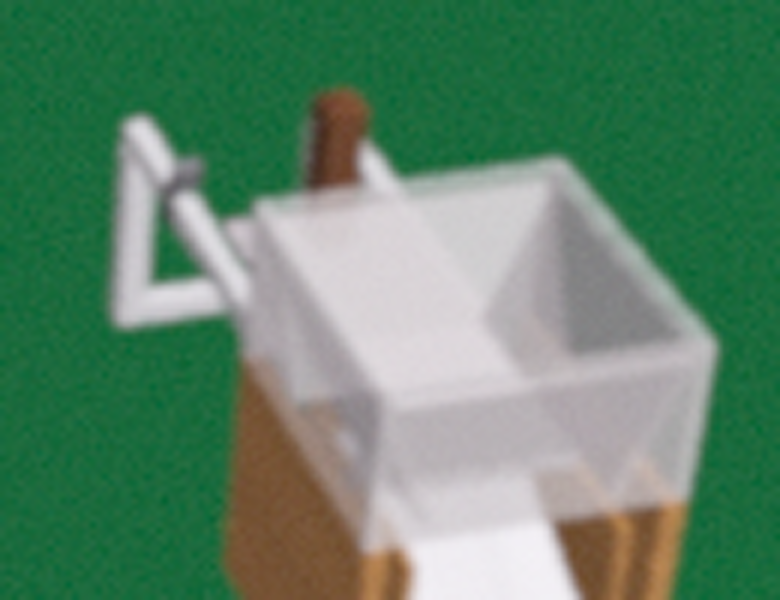

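View pics/top1.png

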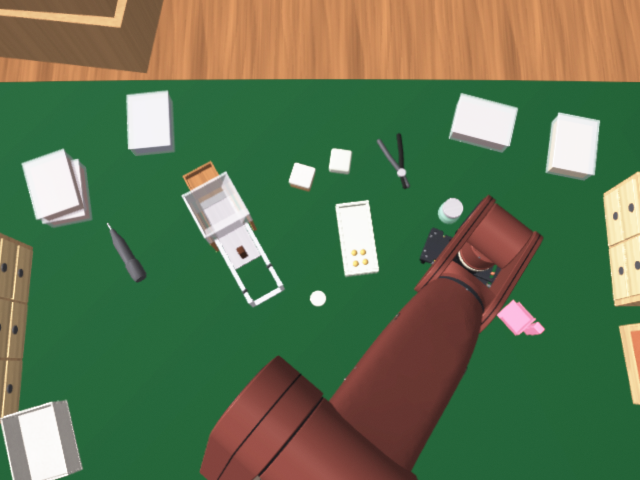

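Gripper is still closing on the scoop handle. On the mark, the two pips are staggered along the rails (dispenser x ≈ -164 and -188). Both are 6×10 and square with the axes, so the mark is their midpoint at about -176.4. I'll refine that later.

```bash
python3 -m jog '[{"claw":1,"delta_pos":[0,0,0],"twist":0},{"claw":1,"delta_pos":[0,0,0],"twist":0},{"claw":1,"delta_pos":[0,0,0],"twist":0},{"claw":1,"delta_pos":[0,0,0],"twist":0},{"claw":1,"delta_pos":[0,0,0],"twist":0},{"claw":1,"delta_pos":[0,0,0],"twist":0},{"claw":1,"delta_pos":[0,0,0],"twist":0},{"claw":1,"delta_pos":[0,0,1],"twist":0},{"claw":1,"delta_pos":[0,0,3],"twist":0},{"claw":1,"delta_pos":[0,0,5],"twist":0}]' 25
python3 - <<'E'
from h import *
snap("scene","pics/s2.png");crop("pics/s2.png","pics/s2c.png",150,130,160,150,4)
print(env.get_obs()['eef_pos'],env.get_obs()['width'])
E
```

```text
time: 3.2
eef_pos: [495.1, -311.3, 280.3]
tool_rot: [-0.14, 0.139, 0.693, -0.693]
ft_force: [0.7, -0.1, -0.9]
width: 16.1
[ 496.41736299 -312.29584491  284.65384244] 16.018616158095604
```

View pics/s2c.png

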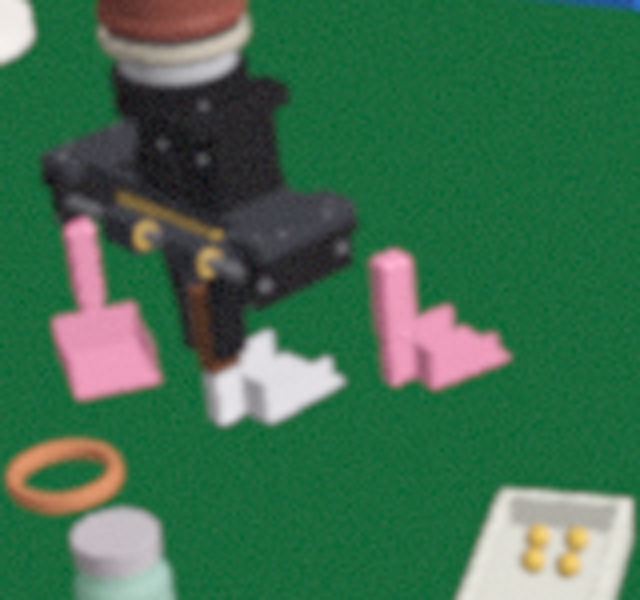

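```bash
python3 - <<'E'
from h import *
from scipy.spatial.transform import Rotation as R
o=env.get_obs();w=o['tool_rot'];M=R.from_quat([w[1],w[2],w[3],w[0]]).as_matrix();print(np.degrees(np.arctan2(M[1,2],M[0,2])),o['eef_pos'],o['ft_force'])
print(onz("top",[(450,212)],60))
E
python3 -m jog '[{"claw":1,"delta_pos":[0,0,3],"twist":0},{"claw":1,"delta_pos":[0.5,1,5.5],"twist":0.05},{"claw":1,"delta_pos":[2.5,4.5,6],"twist":0.13},{"claw":1,"delta_pos":[4.7,8,6],"twist":0.21},{"claw":1,"delta_pos":[6.9,11.5,6],"twist":0.29},{"claw":1,"delta_pos":[9,15,6],"twist":0.37},{"claw":1,"delta_pos":[11.1,18.5,6],"twist":0.45},{"claw":1,"delta_pos":[13,22,6],"twist":0.525},{"claw":1,"delta_pos":[14,23.7,6],"twist":0.525},{"claw":1,"delta_pos":[14,23.7,6],"twist":0.525}]' 25
python3 - <<'E'
from h import *
from scipy.spatial.transform import Rotation as R
o=env.get_obs();w=o['tool_rot'];M=R.from_quat([w[1],w[2],w[3],w[0]]).as_matrix();print(np.degrees(np.arctan2(M[1,2],M[0,2])),o['eef_pos'],o['ft_force'])
snap("top","pics/t3.png");snap("scene","pics/s3.png")
o=env.get_obs();print(o['eef_pos'])
crop("pics/t3.png","pics/t3c.png",270,140,160,160,4);crop("pics/s3.png","pics/s3c.png",220,180,140,140,4)
E
```

```text
-112.80586346720546 [ 496.41736299 -312.29584491  284.65384244] [ 1.84473315 -1.5577471   1.9366187 ]
[[ 626.65985331 -299.13993581   60.        ]]
time: 4.25
eef_pos: [636.2, -71.7, 339.5]
tool_rot: [0.046, -0.046, 0.706, -0.705]
ft_force: [-0.6, 0.3, -0.5]
width: 15.7
-82.524544418581 [636.2039393  -71.70830943 339.53094855] [-0.58423688  0.26443674 -0.46708891]
[635.22898354 -74.322553   339.43966912]
```

View pics/t3c.png

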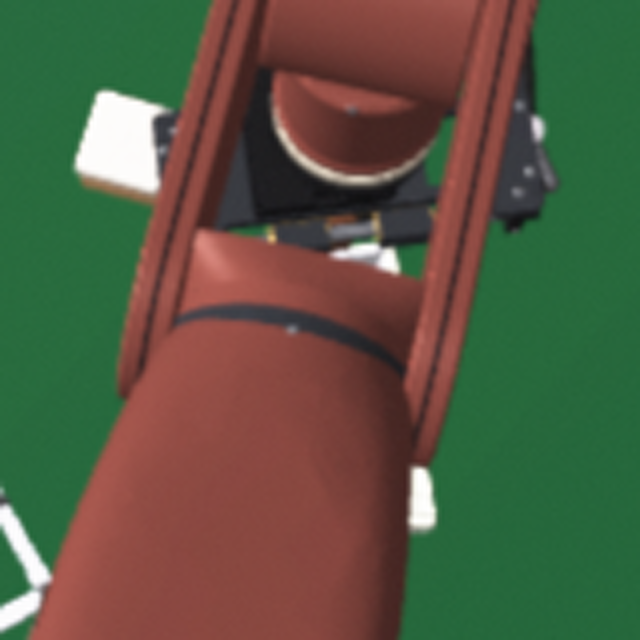

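View pics/s3c.png

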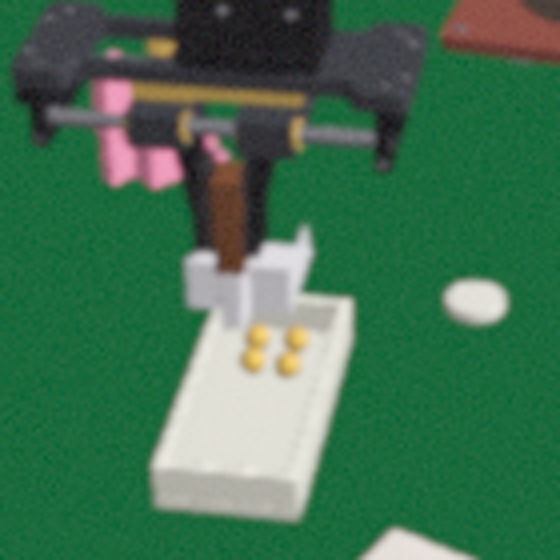

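```bash
python3 -m jog '[{"claw":1,"delta_pos":[0.1,0,-2],"twist":0},{"claw":1,"delta_pos":[0.1,0,-4.5],"twist":0},{"claw":1,"delta_pos":[0.1,0,-7],"twist":0},{"claw":1,"delta_pos":[0.1,0,-8.5],"twist":0},{"claw":1,"delta_pos":[0.1,0,-9.5],"twist":0},{"claw":1,"delta_pos":[0.1,0,-10],"twist":0},{"claw":1,"delta_pos":[0.1,0,-10.2],"twist":0},{"claw":1,"delta_pos":[0.1,0,-10.4],"twist":0},{"claw":1,"delta_pos":[0.1,0,-10.5],"twist":0},{"claw":1,"delta_pos":[0.1,0,-10.5],"twist":0}]' 25
python3 - <<'E'
from h import *
snap("scene","pics/s4.png")
for i in range(3):
  o=env.get_obs();print(o['eef_pos'],o['ft_force'],o['moment'])
crop("pics/s4.png","pics/s4c.png",230,200,110,120,5)
E
```

```text
time: 5.35
eef_pos: [636.8, -74.6, 235.8]
tool_rot: [-0.045, 0.044, -0.705, 0.706]
ft_force: [0.0, -0.4, 0.1]
width: 16.3
[636.80463734 -74.62352188 235.73500454] [0.71020618 0.07235125 1.02315784] [-0.00036335  0.10289118 -0.0294088 ]
[636.80463734 -74.62352188 235.73500454] [0.71020618 0.07235125 1.02315784] [-0.00036335  0.10289118 -0.0294088 ]
[636.80463734 -74.62352188 235.73500454] [0.71020618 0.07235125 1.02315784] [-0.00036335  0.10289118 -0.0294088 ]
```

View pics/s4c.png

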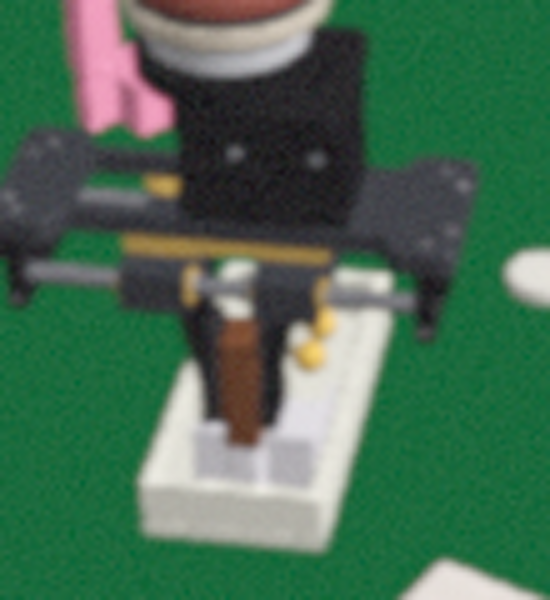

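```bash
python3 -m jog '[{"claw":1,"delta_pos":[-0.5,-0.06,-0.1],"twist":0},{"claw":1,"delta_pos":[-2.2,-0.28,-0.1],"twist":0},{"claw":1,"delta_pos":[-4.2,-0.54,-0.1],"twist":0},{"claw":1,"delta_pos":[-5.8,-0.74,-0.1],"twist":0},{"claw":1,"delta_pos":[-6.4,-0.82,-0.1],"twist":0},{"claw":1,"delta_pos":[-6.55,-0.83,-0.1],"twist":0},{"claw":1,"delta_pos":[-6.65,-0.85,-0.1],"twist":0},{"claw":1,"delta_pos":[-6.7,-0.86,-0.1],"twist":0},{"claw":1,"delta_pos":[-6.75,-0.86,-0.1],"twist":0},{"claw":1,"delta_pos":[-6.75,-0.86,-0.1],"twist":0}]' 25
python3 - <<'E'
from h import *
snap("scene","pics/s5.png");snap("top","pics/t5.png")
o=env.get_obs();print(o['eef_pos'],o['ft_force'],o['moment'])
crop("pics/s5.png","pics/s5c.png",230,190,110,120,5)
crop("pics/t5.png","pics/t5c.png",310,190,110,110,5)
E
```

```text
time: 6.4
eef_pos: [570.3, -83.4, 235.7]
tool_rot: [-0.046, 0.043, -0.705, 0.706]
ft_force: [3.6, -0.1, 6.0]
width: 15.8
[570.24778904 -83.42285536 235.64477467] [3.59336377 0.02308826 6.77156806] [ 0.06959491 -0.25368091 -0.02627188]
```

View pics/s5c.png

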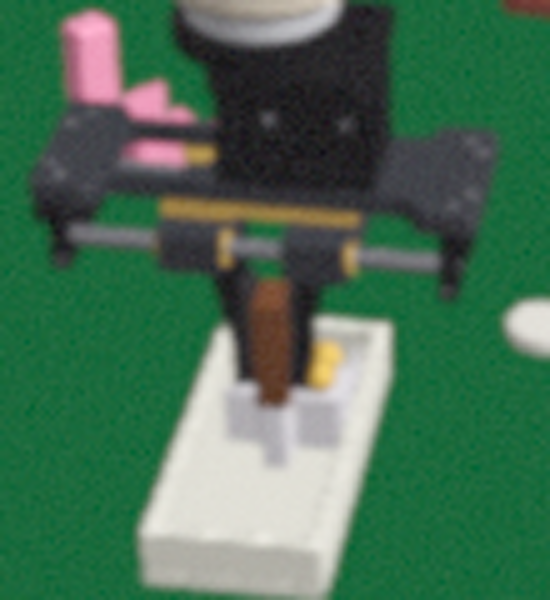

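View pics/t5c.png

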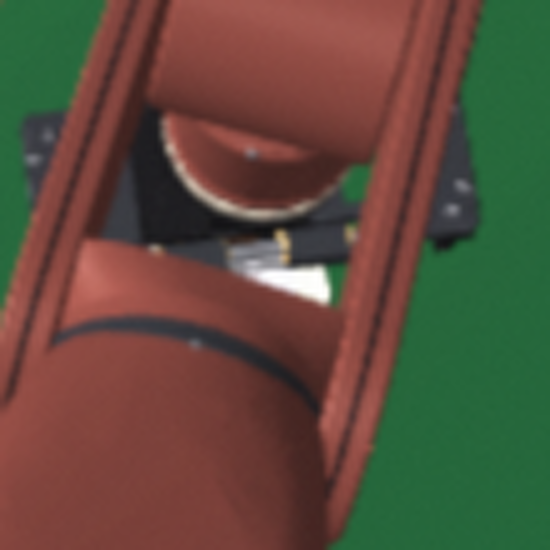

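```bash
python3 -m jog '[{"claw":1,"delta_pos":[-0.05,-0.01,0],"twist":0},{"claw":1,"delta_pos":[-0.1,-0.01,0],"twist":0},{"claw":1,"delta_pos":[-0.15,-0.02,0],"twist":0},{"claw":1,"delta_pos":[-0.2,-0.03,0],"twist":0},{"claw":1,"delta_pos":[-0.25,-0.03,0],"twist":0},{"claw":1,"delta_pos":[-0.3,-0.04,0],"twist":0},{"claw":1,"delta_pos":[-0.3,-0.04,0],"twist":0},{"claw":1,"delta_pos":[-0.3,-0.04,0],"twist":0},{"claw":1,"delta_pos":[-0.3,-0.04,0],"twist":0},{"claw":1,"delta_pos":[-0.3,-0.04,0],"twist":0}]' 25
python3 - <<'E'
from h import *
snap("scene","pics/s6.png")
o=env.get_obs();print(o['eef_pos'],o['ft_force'],o['moment'])
crop("pics/s6.png","pics/s6c.png",260,230,60,70,9)
E
```

```text
time: 7.5
eef_pos: [567.3, -83.8, 235.6]
tool_rot: [-0.046, 0.043, -0.705, 0.706]
ft_force: [3.4, -0.3, 6.4]
width: 16.0
[567.29898968 -83.84175435 235.6626644 ] [ 3.9630676  -0.51468194  6.54268609] [ 0.06057236 -0.29064765 -0.0306257 ]
```

View pics/s6c.png

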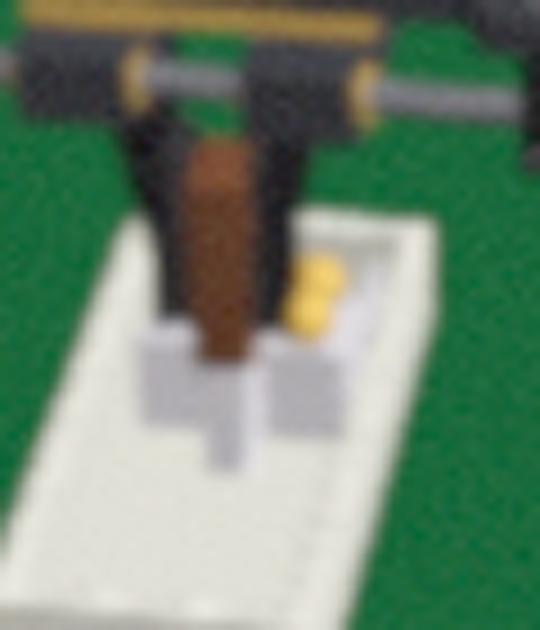

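```bash
python3 -m jog '[{"claw":1,"delta_pos":[-0.05,-0.01,0],"twist":0},{"claw":1,"delta_pos":[-0.1,-0.01,0],"twist":0},{"claw":1,"delta_pos":[-0.15,-0.02,0],"twist":0},{"claw":1,"delta_pos":[-0.2,-0.03,0],"twist":0},{"claw":1,"delta_pos":[-0.2,-0.03,0],"twist":0},{"claw":1,"delta_pos":[-0.2,-0.03,0],"twist":0},{"claw":1,"delta_pos":[-0.2,-0.03,0],"twist":0},{"claw":1,"delta_pos":[-0.2,-0.03,0],"twist":0},{"claw":1,"delta_pos":[-0.2,-0.03,0],"twist":0},{"claw":1,"delta_pos":[-0.2,-0.03,0],"twist":0}]' 25
python3 - <<'E'
from h import *
o=env.get_obs();print(o['eef_pos'],o['ft_force'],o['moment'])
a=np.radians(7.27);c=np.array([574.5,-81.8]);R=np.array([[np.cos(a),np.sin(a)],[-np.sin(a),np.cos(a)]])
for u in [(295.5,259.6),(294,264)]: print(R@(onz("scene",[u],15.6)[0][:2]-c))
e=o['eef_pos'][:2]; print("handle in tray",R@(e-c), "lip x", (R@(e-c))[0]-72)
E
```

```text
time: 8.55
eef_pos: [565.4, -84.1, 235.7]
tool_rot: [-0.047, 0.043, -0.705, 0.706]
ft_force: [4.4, -0.3, 5.5]
width: 15.9
[565.42418758 -84.10055108 235.7106985 ] [ 4.3526148  -0.27462819  5.5007811 ] [ 0.07203037 -0.38048503 -0.03540387]
[-76.72908339  11.41841333]
[-58.23041973  11.21335187]
handle in tray [-9.29397427 -1.13355574] lip x -81.29397426562818
```

```bash
python3 -m jog '[{"claw":1,"delta_pos":[-0.05,-0.01,0],"twist":0},{"claw":1,"delta_pos":[-0.1,-0.01,0],"twist":0},{"claw":1,"delta_pos":[-0.15,-0.02,0],"twist":0},{"claw":1,"delta_pos":[-0.2,-0.03,0],"twist":0},{"claw":1,"delta_pos":[-0.2,-0.03,0],"twist":0},{"claw":1,"delta_pos":[-0.2,-0.03,0],"twist":0},{"claw":1,"delta_pos":[-0.2,-0.03,0],"twist":0},{"claw":1,"delta_pos":[-0.2,-0.03,0],"twist":0},{"claw":1,"delta_pos":[-0.2,-0.03,0],"twist":0},{"claw":1,"delta_pos":[-0.2,-0.03,0],"twist":0}]' 25
python3 - <<'E'
from h import *
snap("scene","pics/s7.png");crop("pics/s7.png","pics/s7c.png",260,230,60,70,9)
o=env.get_obs();print(o['eef_pos'],o['ft_force'],o['moment'])
E
```

```text
time: 9.55
eef_pos: [564.3, -84.2, 236.1]
tool_rot: [-0.048, 0.042, -0.705, 0.706]
ft_force: [8.0, 1.9, 4.1]
width: 15.5
[564.33949493 -84.21396064 236.1189053 ] [8.68834106 1.48808592 3.69271809] [ 0.35547946 -1.49004577 -0.02880281]
```

View pics/s7c.png

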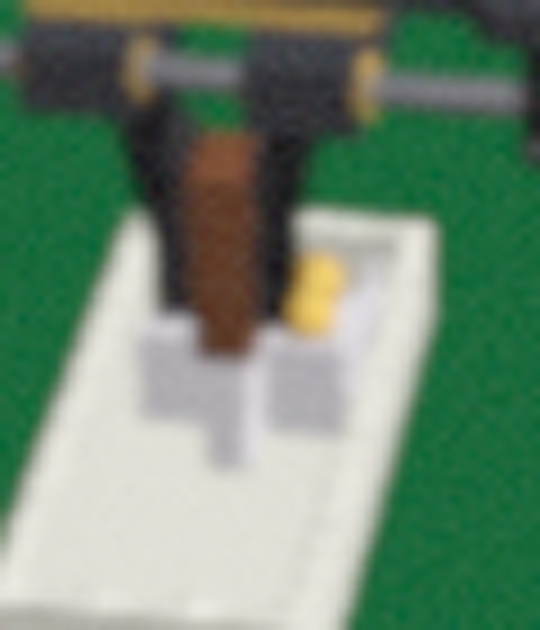

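```bash
python3 -m jog '[{"claw":1,"delta_pos":[0.1,0.01,0],"twist":0},{"claw":1,"delta_pos":[0.2,0.02,0],"twist":0},{"claw":1,"delta_pos":[0.2,0.02,0.2],"twist":0},{"claw":1,"delta_pos":[0.2,0.02,0.5],"twist":0},{"claw":1,"delta_pos":[0.2,0.02,0.9],"twist":0},{"claw":1,"delta_pos":[0.2,0.02,1.3],"twist":0},{"claw":1,"delta_pos":[0.2,0.02,1.7],"twist":0},{"claw":1,"delta_pos":[0.2,0.02,2.0],"twist":0},{"claw":1,"delta_pos":[0.2,0.02,2.2],"twist":0},{"claw":1,"delta_pos":[0.2,0.02,2.3],"twist":0}]' 25
python3 - <<'E'
from h import *
snap("scene","pics/s8.png");crop("pics/s8.png","pics/s8c.png",255,225,70,70,9)
o=env.get_obs();print(o['eef_pos'],o['ft_force'],o['moment'])
E
```

```text
time: 10.6
eef_pos: [563.6, -84.0, 256.9]
tool_rot: [0.045, -0.045, 0.706, -0.706]
ft_force: [1.3, -0.3, -2.6]
width: 16.0
[563.66643233 -83.97508006 256.9022427 ] [ 1.81241183  0.34469575 -1.67884158] [ 0.11005469 -0.33904927 -0.02485845]
```

View pics/s8c.png

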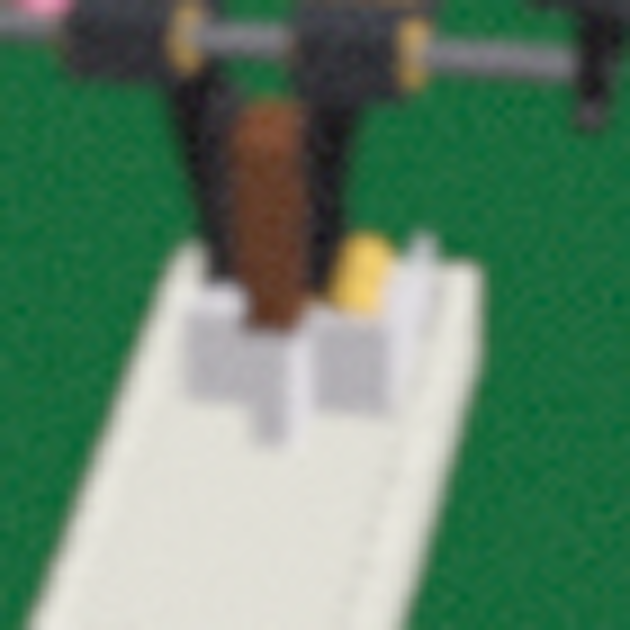

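```bash
python3 -m jog '[{"claw":1,"delta_pos":[0,0,0.2],"twist":0},{"claw":1,"delta_pos":[0,0,0.4],"twist":0},{"claw":1,"delta_pos":[0,0,0.6],"twist":0},{"claw":1,"delta_pos":[0,0,0.65],"twist":0},{"claw":1,"delta_pos":[-0.3,-0.04,0.65],"twist":0},{"claw":1,"delta_pos":[-0.7,-0.09,0.65],"twist":0},{"claw":1,"delta_pos":[-1.1,-0.14,0.65],"twist":0},{"claw":1,"delta_pos":[-1.4,-0.18,0.6],"twist":0},{"claw":1,"delta_pos":[-1.5,-0.19,0.4],"twist":0},{"claw":1,"delta_pos":[-1.5,-0.19,0.2],"twist":0}]' 25
python3 - <<'E'
from h import *
snap("scene","pics/s9.png");crop("pics/s9.png","pics/s9c.png",255,215,80,80,8)
o=env.get_obs();print(o['eef_pos'],o['ft_force'],o['moment'])
E
```

```text
time: 11.65
eef_pos: [549.0, -85.9, 259.2]
tool_rot: [-0.045, 0.044, -0.706, 0.706]
ft_force: [0.0, 1.8, 6.1]
width: 15.8
[549.0961061  -85.91075909 259.19797411] [-0.81051922  0.46098979  3.41278737] [ 0.07774485  0.34717539 -0.00905485]
```

View pics/s9c.png

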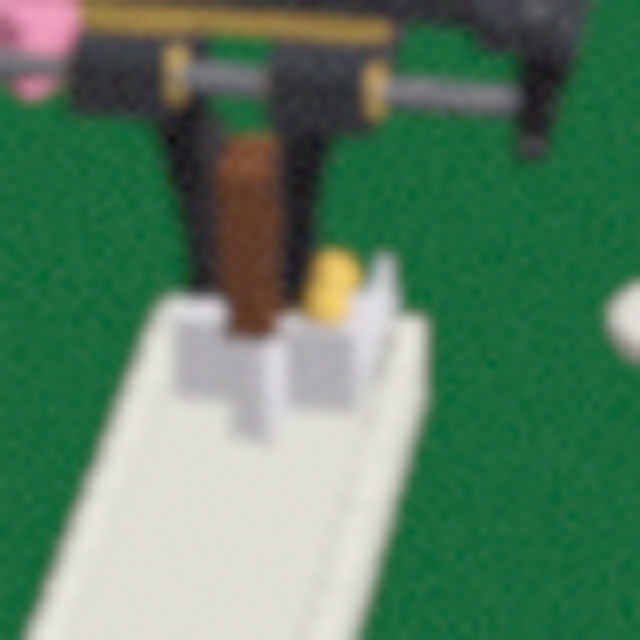

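```bash
python3 -m jog '[{"claw":1,"delta_pos":[0,0,-0.15],"twist":0},{"claw":1,"delta_pos":[0,0,-0.3],"twist":0},{"claw":1,"delta_pos":[0,0,-0.45],"twist":0},{"claw":1,"delta_pos":[0,0,-0.6],"twist":0},{"claw":1,"delta_pos":[0,0,-0.75],"twist":0},{"claw":1,"delta_pos":[0,0,-0.9],"twist":0},{"claw":1,"delta_pos":[0,0,-1.0],"twist":0},{"claw":1,"delta_pos":[0,0,-1.0],"twist":0},{"claw":1,"delta_pos":[0,0,-1.0],"twist":0},{"claw":1,"delta_pos":[0,0,-1.0],"twist":0}]' 25
python3 - <<'E'
from h import *
snap("scene","pics/s10.png");crop("pics/s10.png","pics/s10c.png",255,215,80,80,8)
o=env.get_obs();print(o['eef_pos'],o['ft_force'],o['moment'])
E
```

```text
time: 12.7
eef_pos: [551.9, -86.1, 252.5]
tool_rot: [-0.048, 0.041, -0.705, 0.706]
ft_force: [6.2, 3.1, 10.9]
width: 15.7
[551.93506884 -86.06311618 252.55193619] [ 6.17377938  2.9465338  10.68902273] [ 0.52115432 -0.65993174 -0.10604304]
```

View pics/s10c.png

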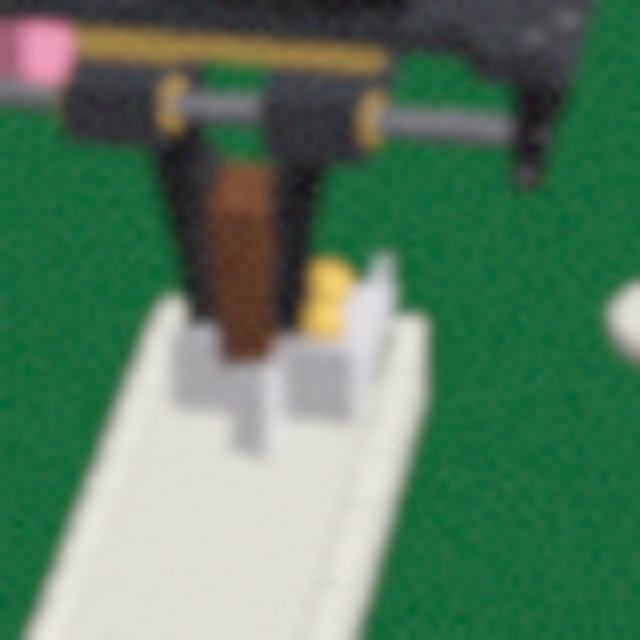

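```bash
python3 -m jog '[{"claw":1,"delta_pos":[0,0,0],"twist":0},{"claw":1,"delta_pos":[0,0,-0.1],"twist":0},{"claw":1,"delta_pos":[0,0,-0.2],"twist":0},{"claw":1,"delta_pos":[0,0,-0.3],"twist":0},{"claw":1,"delta_pos":[0,0,-0.4],"twist":0},{"claw":1,"delta_pos":[0,0,-0.5],"twist":0},{"claw":1,"delta_pos":[0,0,-0.5],"twist":0},{"claw":1,"delta_pos":[0,0,-0.5],"twist":0},{"claw":1,"delta_pos":[0,0,-0.5],"twist":0},{"claw":1,"delta_pos":[0,0,-0.5],"twist":0}]' 14
python3 -m jog '[{"claw":1,"delta_pos":[0,0,0],"twist":0},{"claw":1,"delta_pos":[0,0,0],"twist":0},{"claw":1,"delta_pos":[0,0,0.2],"twist":0},{"claw":1,"delta_pos":[0,0,0.6],"twist":0},{"claw":1,"delta_pos":[0,0,1.2],"twist":0},{"claw":1,"delta_pos":[0,0,2],"twist":0},{"claw":1,"delta_pos":[0,0,3],"twist":0},{"claw":1,"delta_pos":[0,0,4],"twist":0},{"claw":1,"delta_pos":[0,0,4.6],"twist":0},{"claw":1,"delta_pos":[0,0,5],"twist":0}]' 40
python3 - <<'E'
from h import *
snap("scene","pics/s11.png");crop("pics/s11.png","pics/s11c.png",240,180,110,110,6)
o=env.get_obs();print(o['eef_pos'],o['ft_force'],o['moment'])
E
```

```text
time: 13.75
eef_pos: [551.6, -86.3, 246.8]
tool_rot: [-0.048, 0.042, -0.705, 0.707]
ft_force: [5.8, 0.7, 7.6]
width: 15.8
time: 14.75
eef_pos: [549.1, -85.9, 294.9]
tool_rot: [-0.045, 0.044, -0.706, 0.706]
ft_force: [-0.4, -1.0, -1.5]
width: 15.7
[549.19890883 -85.95667277 295.21865643] [ 1.81901169  0.07521571 -1.61068598] [ 0.02384361 -0.04595229  0.02061303]
```

View pics/s11c.png

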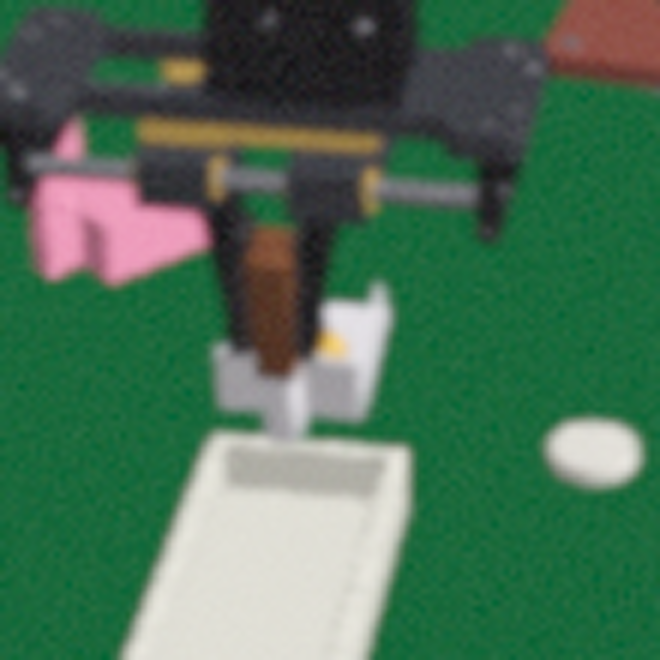

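```bash
python3 -m jog '[{"claw":1,"delta_pos":[0.13,0.38,1],"twist":0},{"claw":1,"delta_pos":[0.47,1.32,2.5],"twist":0.01},{"claw":1,"delta_pos":[1.0,2.83,4],"twist":0.03},{"claw":1,"delta_pos":[1.73,4.9,5.5],"twist":0.05},{"claw":1,"delta_pos":[2.66,7.54,7],"twist":0.08},{"claw":1,"delta_pos":[3.66,10.37,8.5],"twist":0.11},{"claw":1,"delta_pos":[4.65,13.2,10],"twist":0.14},{"claw":1,"delta_pos":[5.65,16.03,11.2],"twist":0.17},{"claw":1,"delta_pos":[6.65,18.85,12],"twist":0.2},{"claw":1,"delta_pos":[7.64,21.68,12.5],"twist":0.23}]' 40
python3 -m jog '[{"claw":1,"delta_pos":[1.0,2.83,0.1],"twist":0.03},{"claw":1,"delta_pos":[1.93,5.47,0.1],"twist":0.06},{"claw":1,"delta_pos":[2.73,7.73,0.1],"twist":0.09},{"claw":1,"delta_pos":[3.39,9.62,0.1],"twist":0.12},{"claw":1,"delta_pos":[3.86,10.94,0.1],"twist":0.14},{"claw":1,"delta_pos":[4.19,11.88,0.1],"twist":0.155},{"claw":1,"delta_pos":[4.39,12.45,0.1],"twist":0.16},{"claw":1,"delta_pos":[4.5,12.8,0.1],"twist":0.16},{"claw":1,"delta_pos":[4.59,13.0,0.1],"twist":0.16},{"claw":1,"delta_pos":[4.59,13.0,0.1],"twist":0.16}]' 40
python3 - <<'E'
from h import *
snap("scene","pics/s12.png");snap("top","pics/t12.png");crop("pics/s12.png","pics/s12c.png",340,120,170,160,4);crop("pics/t12.png","pics/t12c.png",150,110,160,150,4)
o=env.get_obs();print(o['eef_pos'],o['ft_force'],o['moment'])
E
```

```text
time: 15.8
eef_pos: [625.6, 133.8, 421.5]
tool_rot: [0.128, -0.126, 0.696, -0.696]
ft_force: [0.8, -0.7, -2.2]
width: 15.9
time: 16.8
eef_pos: [671.2, 260.6, 419.8]
tool_rot: [-0.18, 0.18, -0.684, 0.684]
ft_force: [0.6, -0.5, -1.5]
width: 16.0
[671.20243864 260.33027079 419.80965167] [ 0.12960438 -1.40961681 -2.5839113 ] [-0.04499013 -0.07220711  0.0016594 ]
```

View pics/s12c.png

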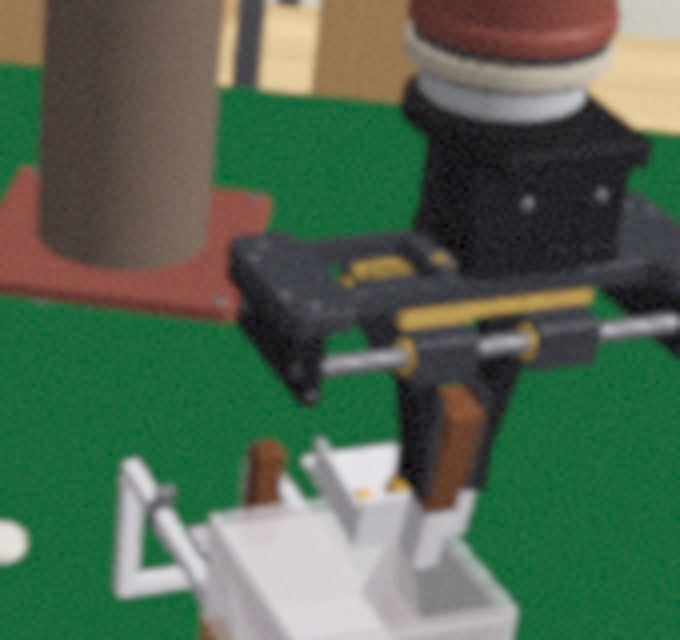

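View pics/t12c.png

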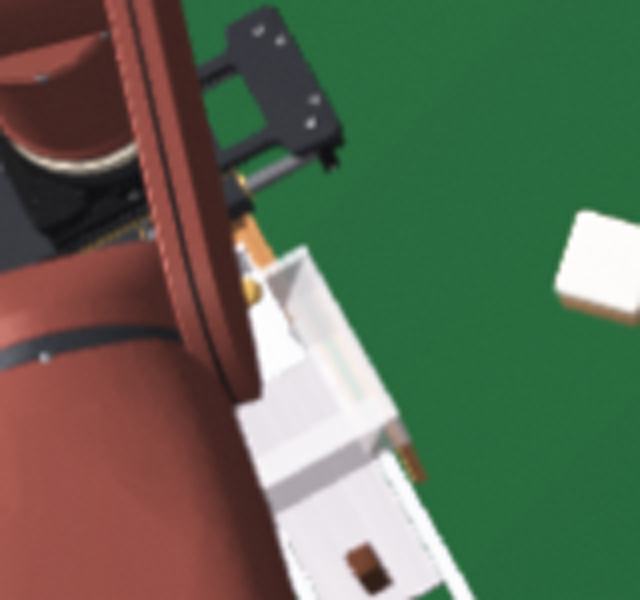

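```bash
python3 -m jog '[{"claw":1,"delta_pos":[0,0,0],"twist":0},{"claw":1,"delta_pos":[0,0,0],"twist":0},{"claw":1,"delta_pos":[0,0,0],"twist":0},{"claw":1,"delta_pos":[0,0,0],"twist":0},{"claw":1,"delta_pos":[0,0,0],"twist":0},{"claw":1,"delta_pos":[0,0,0],"twist":0},{"claw":1,"delta_pos":[0,0,0],"twist":0},{"claw":1,"delta_pos":[0,0,0],"twist":0},{"claw":1,"delta_pos":[0,0,0],"twist":0},{"claw":1,"delta_pos":[0,0,0],"twist":0}]' 4
python3 - <<'E'
from h import *
snap("scene","pics/s13.png");crop("pics/s13.png","pics/s13c.png",340,180,170,130,4)
o=env.get_obs();print(o['eef_pos'],o['ft_force'],o['moment'])
E
```

```text
time: 17.9
eef_pos: [671.2, 260.9, 419.8]
tool_rot: [0.181, -0.181, 0.684, -0.684]
ft_force: [-0.4, -0.6, -2.1]
width: 16.0
[671.16471978 260.92161283 419.72950478] [-0.0441462   0.28584039 -2.05848454] [ 0.0217456  -0.10444869 -0.01217396]
```

View pics/s13c.png

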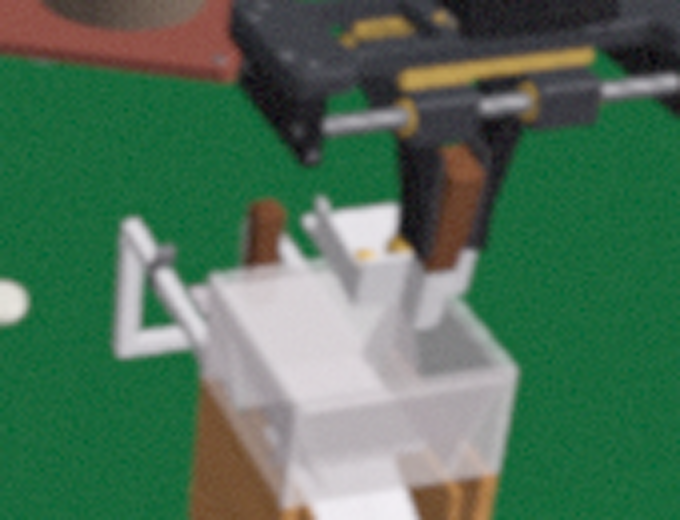

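Grip loosening alone doesn't tip it, because pad friction is too high. Instead I'll swing the scoop in the grip by putting its lip against the inner far wall of the funnel. First I'll lower it inside the mouth.

```bash
python3 -m jog '[{"claw":1,"delta_pos":[-0.5,-0.3,0],"twist":0},{"claw":1,"delta_pos":[-1.1,-0.65,-0.3],"twist":0},{"claw":1,"delta_pos":[-1.6,-0.9,-1],"twist":0},{"claw":1,"delta_pos":[-1.74,-1,-2],"twist":0},{"claw":1,"delta_pos":[-1.74,-1,-3],"twist":0},{"claw":1,"delta_pos":[-1.74,-1,-4],"twist":0},{"claw":1,"delta_pos":[-1.74,-1,-4.8],"twist":0},{"claw":1,"delta_pos":[-1.74,-1,-5.3],"twist":0},{"claw":1,"delta_pos":[-1.74,-1,-5.5],"twist":0},{"claw":1,"delta_pos":[-1.74,-1,-5.5],"twist":0}]' 8
python3 - <<'E'
from h import *
snap("scene","pics/s14.png");crop("pics/s14.png","pics/s14c.png",340,180,170,130,4)
snap("top","pics/t14.png");crop("pics/t14.png","pics/t14c.png",150,150,120,100,5)
o=env.get_obs();print(o['eef_pos'],o['ft_force'],o['moment'])
E
```

```text
time: 18.95
eef_pos: [653.8, 251.0, 364.4]
tool_rot: [0.181, -0.181, 0.684, -0.684]
ft_force: [0.6, -0.7, -1.4]
width: 16.2
[653.95580682 251.00455271 365.2634137 ] [ 0.87616491  0.57399762 -1.32021009] [0.01206392 0.0040709  0.02188262]
```

View pics/s14c.png

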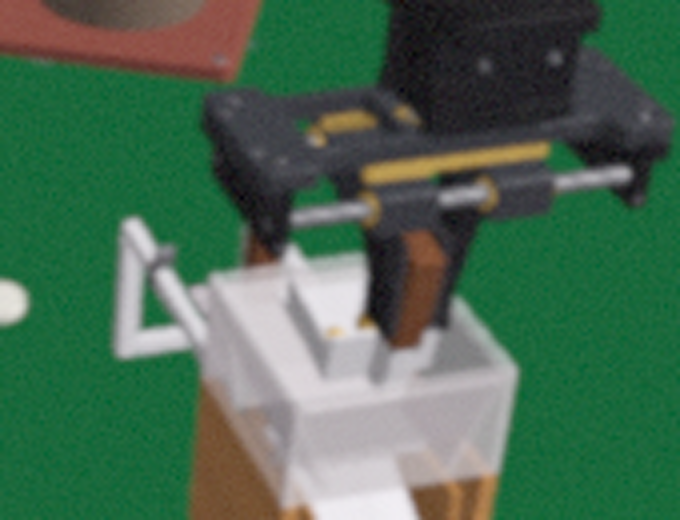

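View pics/t14c.png

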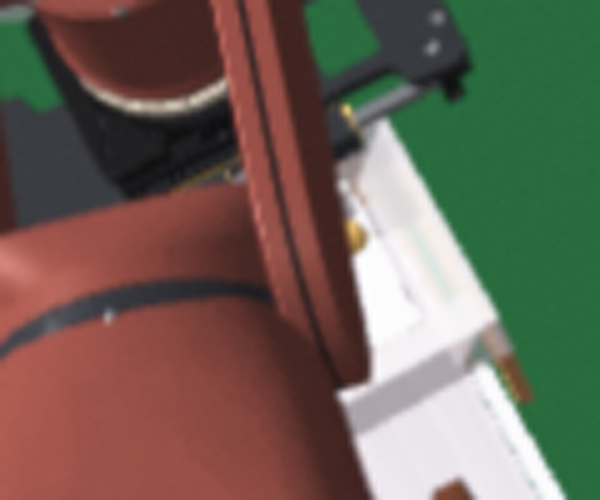

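Run:
```python
from h import *
a=np.radians(29.6);c=np.array([619.2,231.4]);R=np.array([[np.cos(a),np.sin(a)],[-np.sin(a),np.cos(a)]])
for u in [(418,322),(490,320)]:
  print(R@(onz("top",[((u[0]+.5)/5-.5+150,(u[1]+.5)/5-.5+150)],154)[0][:2]-c))
print(R@(env.get_obs()['eef_pos'][:2]-c))
```

```text
[-38.45634148 -24.06770417]
[-53.13767363 -51.6428927 ]
[39.90350716 -0.12128892]
```

```bash
python3 -m jog '[{"claw":1,"delta_pos":[-0.3,-0.17,0],"twist":0},{"claw":1,"delta_pos":[-0.61,-0.35,0],"twist":0},{"claw":1,"delta_pos":[-0.8,-0.45,0.25],"twist":0},{"claw":1,"delta_pos":[-1.0,-0.57,0.5],"twist":0},{"claw":1,"delta_pos":[-1.2,-0.68,0.7],"twist":0},{"claw":1,"delta_pos":[-1.4,-0.8,0.95],"twist":0},{"claw":1,"delta_pos":[-1.63,-0.92,1.15],"twist":0},{"claw":1,"delta_pos":[-1.63,-0.92,1.15],"twist":0},{"claw":1,"delta_pos":[-1.63,-0.92,1.15],"twist":0},{"claw":1,"delta_pos":[-1.63,-0.92,1.15],"twist":0}]' 8
python3 - <<'E'
from h import *
snap("scene","pics/s15.png");crop("pics/s15.png","pics/s15c.png",340,180,170,130,4)
snap("top","pics/t15.png");crop("pics/t15.png","pics/t15c.png",150,150,120,100,5)
o=env.get_obs();print(o['eef_pos'],o['ft_force'],o['moment'])
E
```

```text
time: 20.05
eef_pos: [637.5, 241.7, 376.1]
tool_rot: [0.181, -0.181, 0.684, -0.684]
ft_force: [0.2, 0.1, -1.8]
width: 16.0
[637.46786624 241.77956226 376.02769657] [ 0.42934992 -0.43224372 -2.0419297 ] [ 0.02655222 -0.0621147  -0.00664859]
```

View pics/s15c.png

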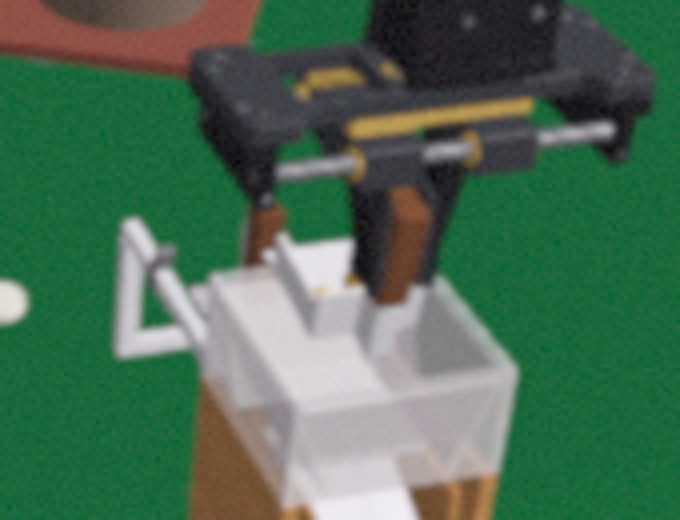

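View pics/t15c.png

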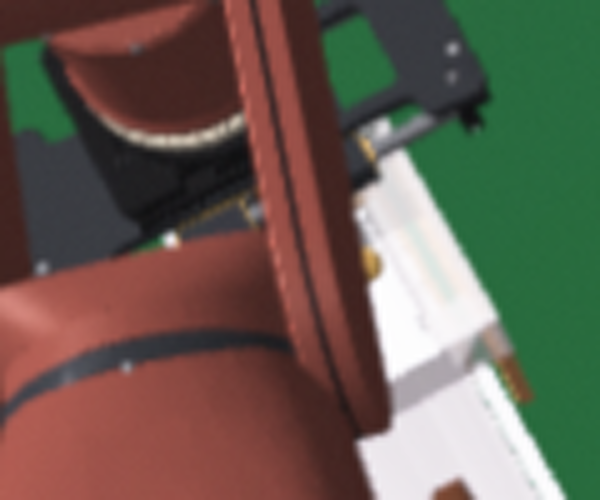

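Run:
```python
from h import *
a=np.radians(29.6);c=np.array([619.2,231.4]);R=np.array([[np.cos(a),np.sin(a)],[-np.sin(a),np.cos(a)]])
def plane(u,f,x0,y0,yy):
  o,d=ray("scene",[((u[0]+.5)/f-.5+x0,(u[1]+.5)/f-.5+y0)]);d=d[0]
  oo=R@(o[:2]-c);dd=R@d[:2];s=(yy-oo[1])/dd[1];return (oo+s*dd)[0],o[2]+s*d[2]
crop("pics/s15.png","pics/s15d.png",395,215,80,75,10)
crop("pics/s14.png","pics/s14d.png",395,225,80,75,10)
```

```text
(no output)
```

View pics/s15d.png

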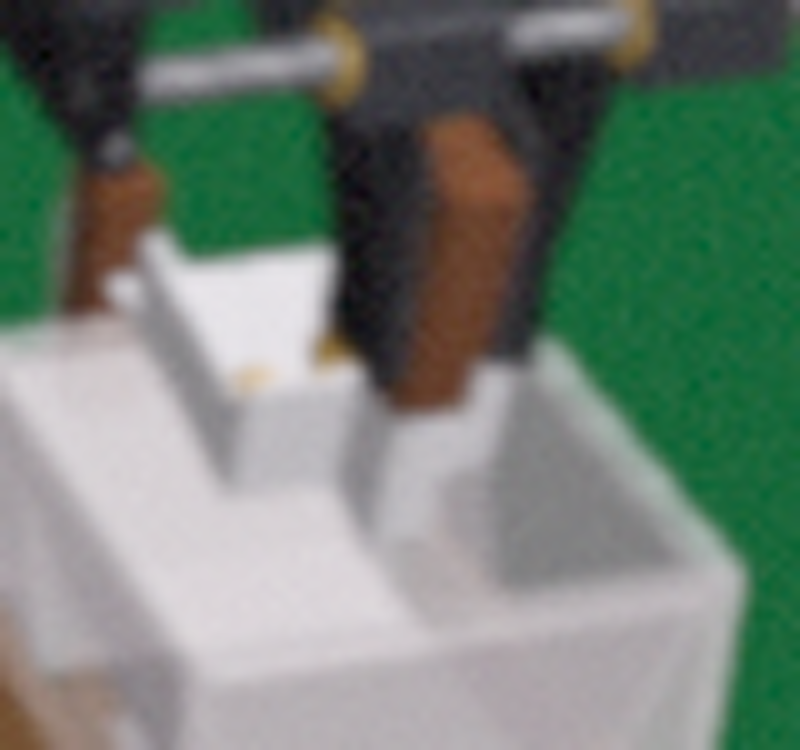

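Run:
```python
from h import *
a=np.radians(29.6);c=np.array([619.2,231.4]);R=np.array([[np.cos(a),np.sin(a)],[-np.sin(a),np.cos(a)]])
def plane(u,yy,f=10,x0=395,y0=215):
  o,d=ray("scene",[((u[0]+.5)/f-.5+x0,(u[1]+.5)/f-.5+y0)]);d=d[0]
  oo=R@(o[:2]-c);dd=R@d[:2];s=(yy-oo[1])/dd[1];return np.r_[(oo+s*dd)[0],o[2]+s*d[2]]
for y,t,b in ((8,(530,190),(468,400)),(-8,(437,205),(393,402))):
  T=plane(t,y);B=plane(b,y);print(T,B,np.linalg.norm(T-B),np.degrees(np.arctan2(T[0]-B[0],T[1]-B[1])))
# scoop tips: right side wall y=+27?, lip corner left
print("lip corner y-27",plane((115,290),-27)); print("sidewall top front y-27",plane((155,235),-27)); print("back-left bottom y-27",plane((235,488),-27),"back-left top",plane((240,395),-27))
e=env.get_obs()['eef_pos'];print(R@(e[:2]-c),e[2]-164)
```

```text
[ 40.46122584 236.15059607] [ 29.75024409 183.95669799] 53.28159275315557 11.596959039159554
[ 37.03785435 233.32096932] [ 31.13723476 186.99961094] 46.69566954154489 7.259492307542629
lip corner y-27 [-52.26477745 162.42924925]
sidewall top front y-27 [-36.83975869 184.75855434]
back-left bottom y-27 [  9.94586591 156.54433693] back-left top [  7.32470453 176.10700718]
[2.10107174e+01 1.71280615e-03] 212.02769657476188
```

```bash
python3 -m jog '[{"claw":1,"delta_pos":[0.5,0.28,0],"twist":0},{"claw":1,"delta_pos":[1.1,0.62,0],"twist":0},{"claw":1,"delta_pos":[1.57,0.89,0],"twist":0},{"claw":1,"delta_pos":[1.57,0.89,-0.5],"twist":0},{"claw":1,"delta_pos":[1.57,0.89,-1.2],"twist":0},{"claw":1,"delta_pos":[1.57,0.89,-1.7],"twist":0},{"claw":1,"delta_pos":[1.57,0.89,-1.8],"twist":0},{"claw":1,"delta_pos":[1.3,0.74,-1.8],"twist":0},{"claw":1,"delta_pos":[0.96,0.54,-1.8],"twist":0},{"claw":1,"delta_pos":[0.96,0.54,-1.8],"twist":0}]' 8
python3 - <<'E'
from h import *
o=env.get_obs();print(o['eef_pos'],o['ft_force'],o['moment'])
snap("top","pics/t16.png");crop("pics/t16.png","pics/t16c.png",170,170,90,70,8)
E
```

```text
time: 21.15
eef_pos: [646.8, 246.9, 358.7]
tool_rot: [-0.181, 0.18, -0.684, 0.684]
ft_force: [0.1, -0.1, -1.0]
width: 15.6
[646.76011672 246.92272292 358.74467407] [ 0.14051073 -0.11031626 -1.04136523] [-0.00349763 -0.06261092  0.0004236 ]
```

View pics/t16c.png

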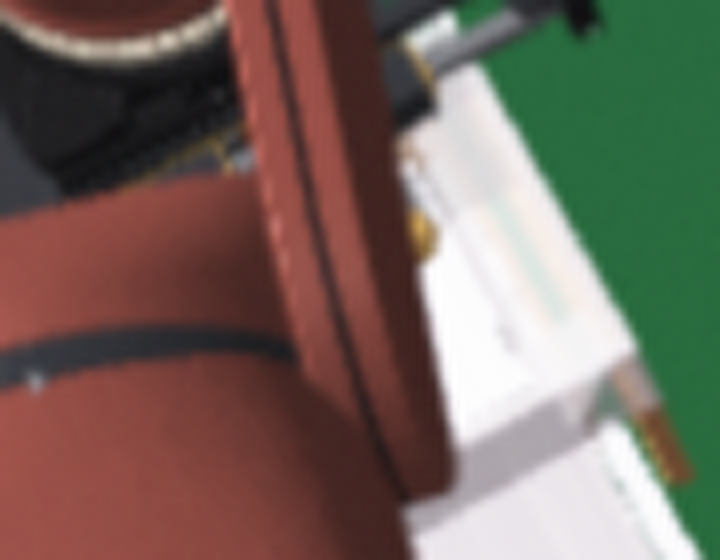

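```bash
python3 -m jog '[{"claw":1,"delta_pos":[-0.17,-0.1,0],"twist":0},{"claw":1,"delta_pos":[-0.35,-0.2,0.2],"twist":0},{"claw":1,"delta_pos":[-0.52,-0.3,0.45],"twist":0},{"claw":1,"delta_pos":[-0.7,-0.4,0.7],"twist":0},{"claw":1,"delta_pos":[-0.87,-0.49,0.85],"twist":0},{"claw":1,"delta_pos":[-1.04,-0.59,1.05],"twist":0},{"claw":1,"delta_pos":[-1.25,-0.71,1.25],"twist":0},{"claw":1,"delta_pos":[-1.48,-0.84,1.45],"twist":0},{"claw":1,"delta_pos":[-1.48,-0.84,1.45],"twist":0},{"claw":1,"delta_pos":[-1.48,-0.84,1.45],"twist":0}]' 8
python3 - <<'E'
from h import *
snap("scene","pics/s17.png");crop("pics/s17.png","pics/s17d.png",395,215,80,75,10)
o=env.get_obs();print(o['eef_pos'],o['ft_force'],o['moment'])
E
```

```text
time: 22.2
eef_pos: [632.4, 238.7, 373.5]
tool_rot: [-0.181, 0.18, -0.684, 0.684]
ft_force: [2.9, 2.6, 3.6]
width: 15.6
[632.39027603 238.75654285 373.36741045] [3.54512383 3.03575183 2.55614718] [ 0.3717442  -0.7070998   0.08495446]
```

View pics/s17d.png

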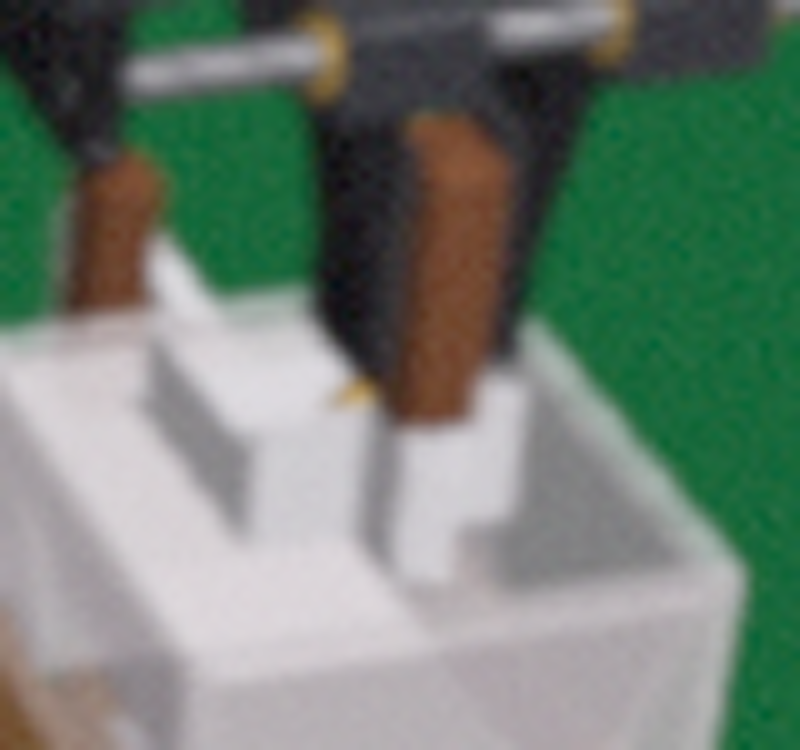

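```bash
python3 -m jog '[{"claw":1,"delta_pos":[-0.13,-0.07,0.1],"twist":0},{"claw":1,"delta_pos":[-0.26,-0.15,0.2],"twist":0},{"claw":1,"delta_pos":[-0.39,-0.22,0.3],"twist":0},{"claw":1,"delta_pos":[-0.52,-0.3,0.4],"twist":0},{"claw":1,"delta_pos":[-0.65,-0.37,0.5],"twist":0},{"claw":1,"delta_pos":[-0.78,-0.44,0.6],"twist":0},{"claw":1,"delta_pos":[-0.91,-0.52,0.7],"twist":0},{"claw":1,"delta_pos":[-1.04,-0.59,0.8],"twist":0},{"claw":1,"delta_pos":[-1.04,-0.59,0.8],"twist":0},{"claw":1,"delta_pos":[-1.04,-0.59,0.8],"twist":0}]' 8
python3 - <<'E'
from h import *
snap("scene","pics/s18.png");crop("pics/s18.png","pics/s18d.png",395,215,80,75,10)
snap("top","pics/t18.png");crop("pics/t18.png","pics/t18c.png",170,170,90,70,8)
o=env.get_obs();print(o['eef_pos'],o['ft_force'],o['moment'])
E
```

```text
time: 23.25
eef_pos: [621.7, 232.7, 380.7]
tool_rot: [-0.18, 0.181, -0.684, 0.684]
ft_force: [2.9, 1.7, 2.7]
width: 15.9
[621.73983487 232.71526241 380.51818937] [3.17522053 0.97359353 1.91156022] [ 0.17907191 -0.47250184  0.0633691 ]
```

View pics/s18d.png

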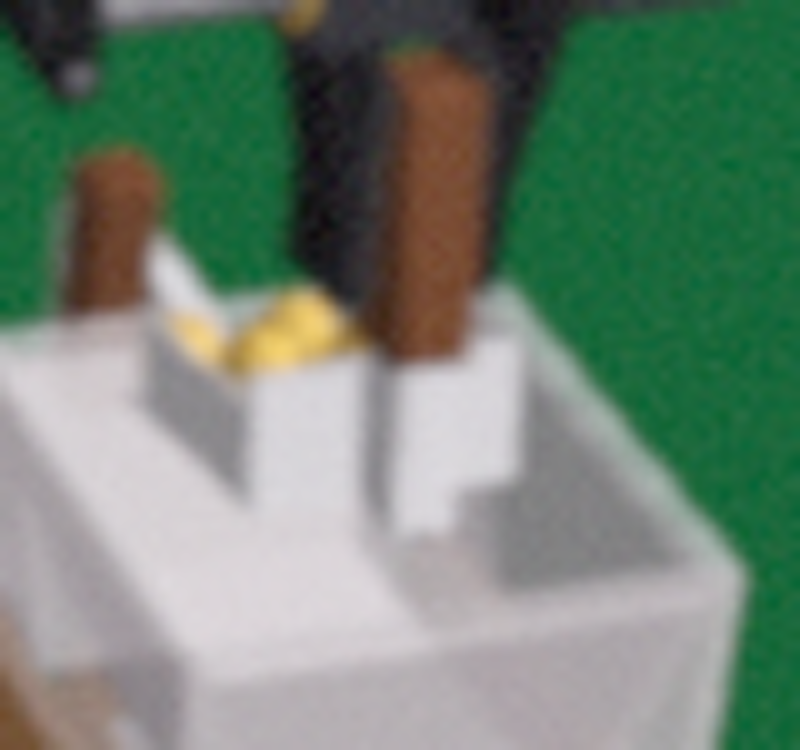

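View pics/t18c.png

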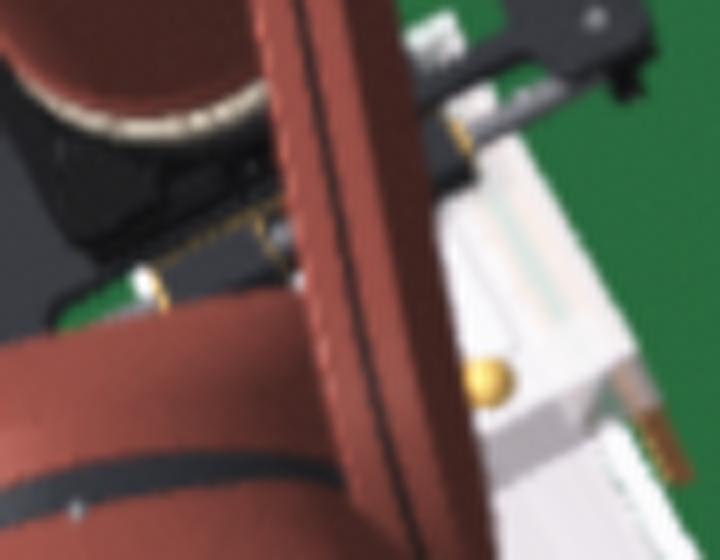

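```bash
python3 -m jog '[{"claw":1,"delta_pos":[0.9,0.5,0.1],"twist":0},{"claw":1,"delta_pos":[2.2,1.25,0.2],"twist":0},{"claw":1,"delta_pos":[3.3,1.9,0.3],"twist":0},{"claw":1,"delta_pos":[3.9,2.2,0.4],"twist":0},{"claw":1,"delta_pos":[3.9,2.2,0.4],"twist":0},{"claw":1,"delta_pos":[3.9,2.2,0.4],"twist":0},{"claw":1,"delta_pos":[3.9,2.2,0.4],"twist":0},{"claw":1,"delta_pos":[3.9,2.2,0.4],"twist":0},{"claw":1,"delta_pos":[3.9,2.2,0.4],"twist":0},{"claw":1,"delta_pos":[3.9,2.2,0.4],"twist":0}]' 15
python3 - <<'E'
from h import *
snap("scene","pics/s19.png");crop("pics/s19.png","pics/s19d.png",380,215,110,110,7)
snap("top","pics/t19.png");crop("pics/t19.png","pics/t19c.png",170,170,90,70,8)
o=env.get_obs();print(o['eef_pos'],o['ft_force'],o['moment'])
E
```

```text
time: 24.35
eef_pos: [660.7, 254.8, 384.9]
tool_rot: [-0.181, 0.181, -0.684, 0.684]
ft_force: [-0.2, 0.2, -0.8]
width: 16.1
[660.8079153  254.77537218 384.85755525] [-0.76341461 -0.37299107 -1.3214608 ] [ 0.00146055 -0.04290853  0.00948129]
```

View pics/s19d.png

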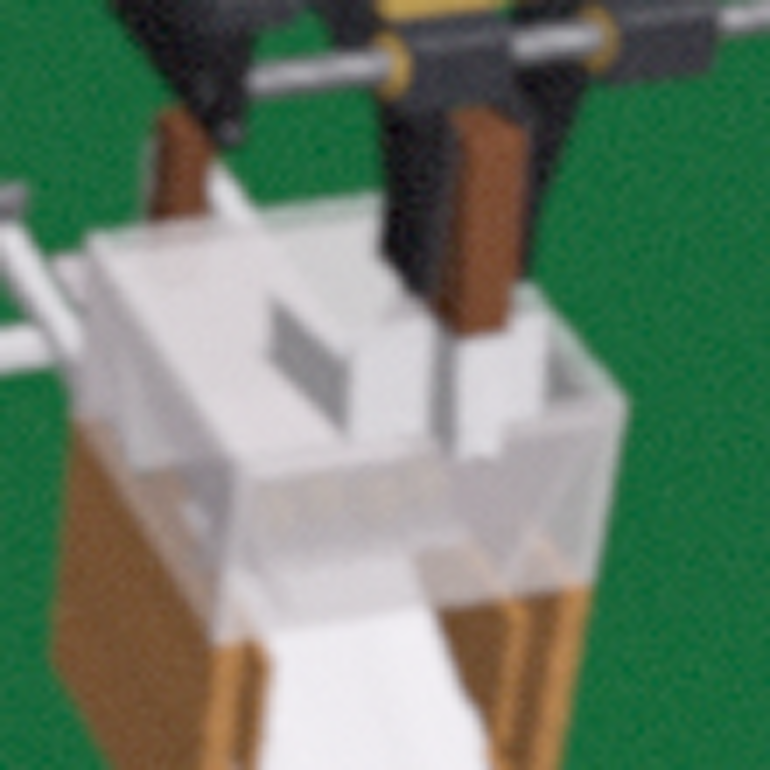

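View pics/t19c.png

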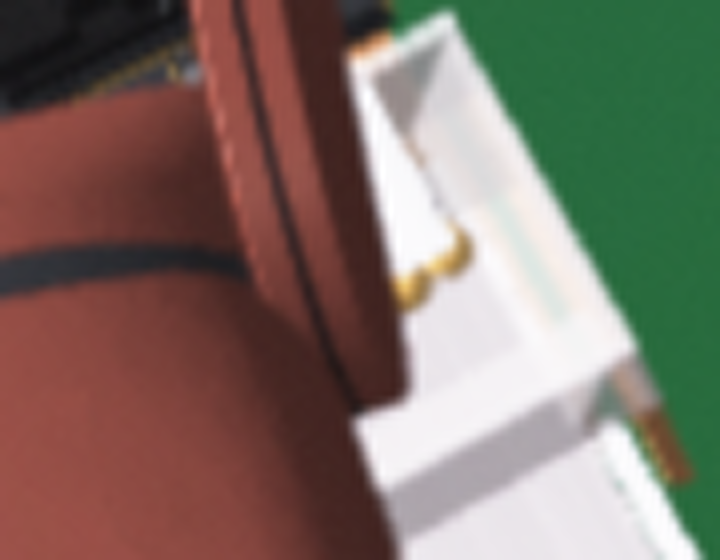

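```bash
python3 -m jog '[{"claw":1,"delta_pos":[0,0,2.5],"twist":0},{"claw":1,"delta_pos":[-0.28,-0.96,5],"twist":-0.02},{"claw":1,"delta_pos":[-0.98,-3.36,6],"twist":-0.07},{"claw":1,"delta_pos":[-2.1,-7.2,6],"twist":-0.13},{"claw":1,"delta_pos":[-3.36,-11.52,6],"twist":-0.19},{"claw":1,"delta_pos":[-4.62,-15.84,6],"twist":-0.25},{"claw":1,"delta_pos":[-5.88,-20.16,6],"twist":-0.31},{"claw":1,"delta_pos":[-7.14,-24.5,5.5],"twist":-0.37},{"claw":1,"delta_pos":[-8.4,-28.8,5],"twist":-0.43},{"claw":1,"delta_pos":[-9.66,-33.1,4],"twist":-0.5}]' 25
python3 -m jog '[{"claw":1,"delta_pos":[-1.26,-4.32,-1],"twist":-0.06},{"claw":1,"delta_pos":[-2.52,-8.64,-2],"twist":-0.12},{"claw":1,"delta_pos":[-3.78,-12.96,-4],"twist":-0.18},{"claw":1,"delta_pos":[-4.9,-16.8,-6],"twist":-0.24},{"claw":1,"delta_pos":[-5.74,-19.7,-8],"twist":-0.3},{"claw":1,"delta_pos":[-6.3,-21.6,-10],"twist":-0.36},{"claw":1,"delta_pos":[-6.64,-22.75,-12],"twist":-0.4},{"claw":1,"delta_pos":[-6.87,-23.5,-14],"twist":-0.415},{"claw":1,"delta_pos":[-6.87,-23.5,-15],"twist":-0.415},{"claw":1,"delta_pos":[-6.87,-23.5,-15.5],"twist":-0.415}]' 25
python3 - <<'E'
from h import *
snap("scene","pics/s20.png");crop("pics/s20.png","pics/s20c.png",150,130,160,150,4)
snap("top","pics/t20.png");crop("pics/t20.png","pics/t20c.png",170,150,130,160,5)
o=env.get_obs();print(o['eef_pos'],o['ft_force'],o['moment'])
E
```

```text
time: 25.45
eef_pos: [563.6, -77.8, 425.8]
tool_rot: [-0.006, 0.004, -0.707, 0.707]
ft_force: [0.5, -0.3, -1.5]
width: 15.8
time: 26.45
eef_pos: [495.3, -310.8, 268.7]
tool_rot: [-0.14, 0.139, 0.694, -0.693]
ft_force: [-0.2, 0.5, -1.1]
width: 16.1
[ 495.69869327 -310.62136567  269.54239594] [-0.49758039 -0.28679542 -1.23247566] [0.0933247  0.02165381 0.06625172]
```

View pics/s20c.png

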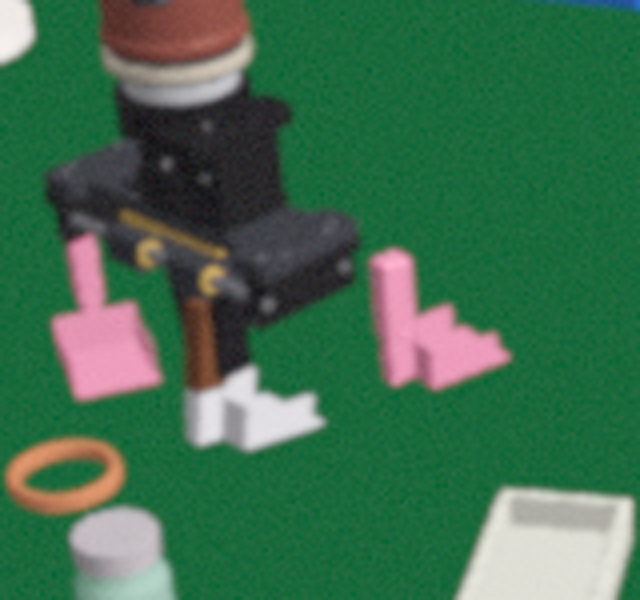

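View pics/t20c.png

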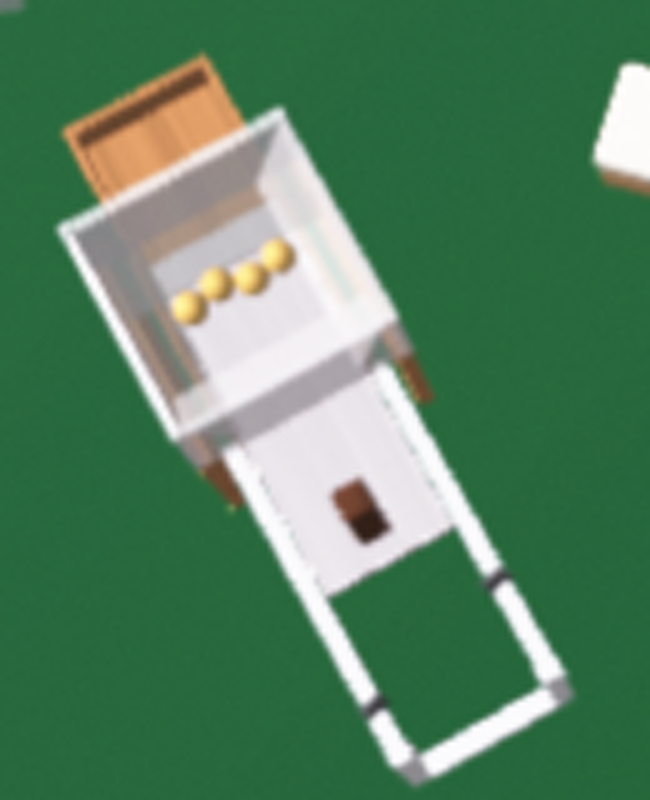

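All four beads lie in the funnel. Next I'll stand the scoop down with a light grip so it levels itself on the bench.

```bash
python3 -m jog '[{"claw":1,"delta_pos":[0,0,-1],"twist":0},{"claw":1,"delta_pos":[0,0,-2],"twist":0},{"claw":1,"delta_pos":[0,0,-2.6],"twist":0},{"claw":1,"delta_pos":[0,0,-3.0],"twist":0},{"claw":1,"delta_pos":[0,0,-3.3],"twist":0},{"claw":1,"delta_pos":[0,0,-3.6],"twist":0},{"claw":1,"delta_pos":[0,0,-3.9],"twist":0},{"claw":1,"delta_pos":[0,0,-4.2],"twist":0},{"claw":1,"delta_pos":[0,0,-4.4],"twist":0},{"claw":1,"delta_pos":[0,0,-4.4],"twist":0}]' 6
python3 - <<'E'
from h import *
snap("scene","pics/s21.png");crop("pics/s21.png","pics/s21c.png",180,170,100,100,6)
o=env.get_obs();print(o['eef_pos'],o['ft_force'],o['moment'])
E
```

```text
time: 27.55
eef_pos: [495.3, -311.1, 225.3]
tool_rot: [-0.14, 0.14, 0.693, -0.693]
ft_force: [1.3, -0.0, -1.1]
width: 15.6
[ 495.28763809 -311.0384082   225.30090779] [ 0.93703438 -0.42264503 -1.07003218] [0.00374062 0.00380879 0.03020978]
```

View pics/s21c.png

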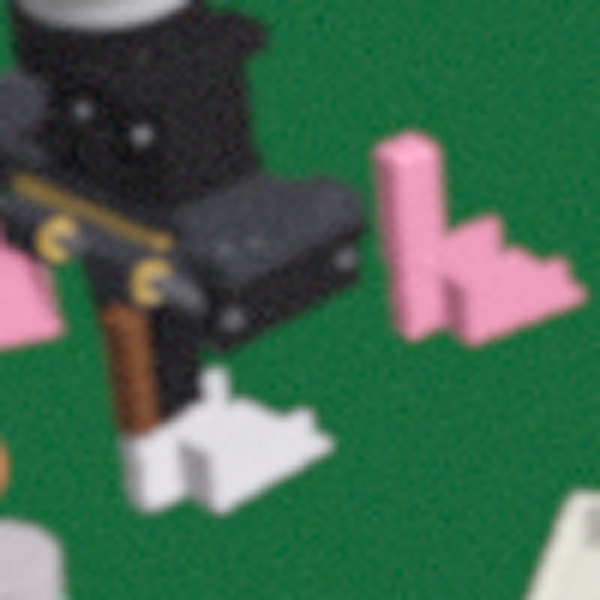

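```bash
python3 -m jog '[{"claw":1,"delta_pos":[0,0,-0.3],"twist":0},{"claw":1,"delta_pos":[0,0,-0.5],"twist":0},{"claw":1,"delta_pos":[0,0,-0.7],"twist":0},{"claw":1,"delta_pos":[0,0,-0.9],"twist":0},{"claw":1,"delta_pos":[0,0,-1.1],"twist":0},{"claw":1,"delta_pos":[0,0,-1.1],"twist":0},{"claw":1,"delta_pos":[0,0,-1.1],"twist":0},{"claw":1,"delta_pos":[0,0,-1.1],"twist":0},{"claw":1,"delta_pos":[0,0,-1.1],"twist":0},{"claw":1,"delta_pos":[0,0,-1.1],"twist":0}]' 6
python3 - <<'E'
from h import *
snap("scene","pics/s22.png");crop("pics/s22.png","pics/s22c.png",180,180,80,90,7)
o=env.get_obs();print(o['eef_pos'],o['ft_force'],o['moment'])
E
```

```text
time: 28.6
eef_pos: [495.9, -311.3, 215.5]
tool_rot: [0.139, -0.14, -0.693, 0.693]
ft_force: [1.4, -0.1, 5.5]
width: 15.7
[ 495.935884   -311.27577611  215.4884579 ] [1.62164764e+00 3.73433779e-03 5.43688890e+00] [ 0.17661134 -0.18886665 -0.01831993]
```

View pics/s22c.png

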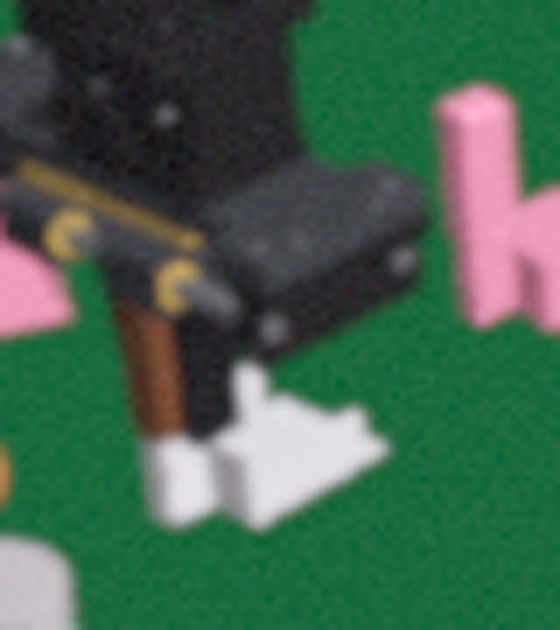

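```bash
python3 -m jog '[{"claw":1,"delta_pos":[0,0,0.1],"twist":0},{"claw":1,"delta_pos":[0,0,0.2],"twist":0},{"claw":2.5,"delta_pos":[0,0,0.2],"twist":0},{"claw":4,"delta_pos":[0,0,0.2],"twist":0},{"claw":5.5,"delta_pos":[0,0,0.2],"twist":0},{"claw":5.5,"delta_pos":[0,0,0.2],"twist":0},{"claw":5.5,"delta_pos":[0,0,0.2],"twist":0},{"claw":5.5,"delta_pos":[0,0,2],"twist":0},{"claw":5.5,"delta_pos":[0,0,5],"twist":0},{"claw":5.5,"delta_pos":[0,0,9],"twist":0}]' 6
python3 - <<'E'
from h import *
snap("scene","pics/s23.png");crop("pics/s23.png","pics/s23c.png",160,150,120,120,5)
o=env.get_obs();print(o['eef_pos'],o['ft_force'],o['width'])
E
```

```text
time: 29.65
eef_pos: [494.7, -310.6, 303.5]
tool_rot: [-0.141, 0.138, 0.694, -0.692]
ft_force: [-0.1, 0.3, 1.0]
width: 54.5
[ 497.13021556 -312.3178426   312.74672122] [ 3.81352862 -1.47981793  5.72360543] 54.54901949713627
```

View pics/s23c.png

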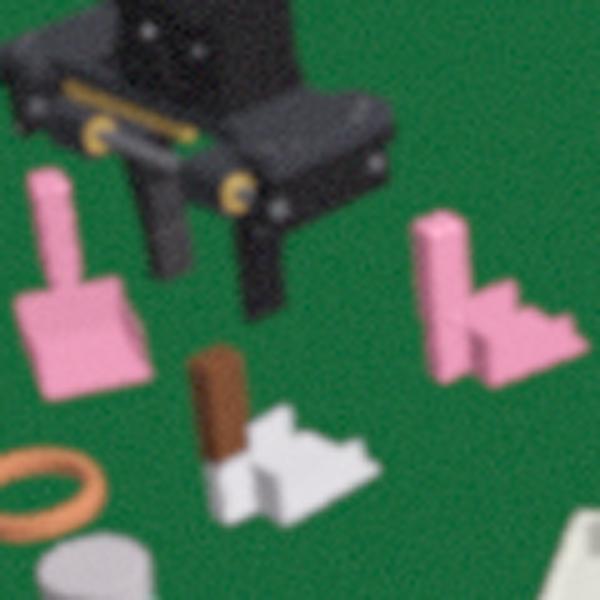

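Run:
```python
from h import *
im=cv2.imread("pics/top0.png").astype(float)/3+cv2.imread("pics/top1.png").astype(float)/3+cv2.imread("pics/t20.png").astype(float)/3
a=np.radians(29.6);c=np.array([619.2,231.4]);ex=np.array([np.cos(a),np.sin(a)]);ey=np.array([-ex[1],ex[0]])
# rectified patches at given z: 0.5mm grid in dispenser frame
def rect(z,x0,x1,y0,y1,st=0.5):
    X,Y=np.meshgrid(np.arange(x0,x1,st),np.arange(y0,y1,st)); P=np.c_[c[0]+X.ravel()*ex[0]+Y.ravel()*ey[0],c[1]+X.ravel()*ex[1]+Y.ravel()*ey[1],np.full(X.size,z)]
    uv=proj("top",P).astype(np.float32).reshape(*X.shape,2)
    return cv2.remap(im.astype(np.float32),uv[...,0],uv[...,1],cv2.INTER_CUBIC)
p=rect(151,-140,-90,-25,25); 
big=np.clip(rect(102,-225,-85,-60,60),0,255); cv2.imwrite("pics/rect102.png",cv2.resize(big,None,fx=2.5,fy=2.5))
cv2.imwrite("pics/rect151.png",cv2.resize(np.clip(p,0,255),None,fx=6,fy=6))
for y in (-38,38):
    r=rect(102,-205,-150,y-1.5,y+1.5).mean((0,2)); x=np.arange(-205,-150,.5); th=(r.min()+np.percentile(r,90))/2
    k=np.where(r<th)[0]; print('pip',y,x[k[0]],x[k[-1]]+.5, (x*(250-r)).sum()/(250-r).sum())
g=p.mean(2)[50-8:50+8].mean(0);x=np.arange(-140,-90,.5);print('post profile',[(float(x[i]),int(g[i])) for i in range(0,100,4)])
r=rect(155,-70,70,-2,2).mean((0,2))
for y in (-30,30):
  r=rect(88,-230,-195,y-20 if y<0 else y-10,y+10 if y<0 else y+20).mean((0,2))
r=rect(88,-235,-195,-20,20).mean((0,2));x=np.arange(-235,-195,.5);print('endbar',[(float(x[i]),int(r[i])) for i in range(0,80,4)])
```

```text
pip -38 -168.5 -162.0 -164.49316316915733
pip 38 -192.0 -186.0 -190.0014463321429
post profile [(-140.0, 232), (-138.0, 232), (-136.0, 209), (-134.0, 119), (-132.0, 47), (-130.0, 34), (-128.0, 34), (-126.0, 34), (-124.0, 36), (-122.0, 47), (-120.0, 65), (-118.0, 74), (-116.0, 75), (-114.0, 76), (-112.0, 77), (-110.0, 81), (-108.0, 121), (-106.0, 193), (-104.0, 231), (-102.0, 232), (-100.0, 231), (-98.0, 231), (-96.0, 231), (-94.0, 231), (-92.0, 231)]
endbar [(-235.0, 67), (-233.0, 66), (-231.0, 66), (-229.0, 84), (-227.0, 161), (-225.0, 238), (-223.0, 252), (-221.0, 251), (-219.0, 251), (-217.0, 235), (-215.0, 142), (-213.0, 72), (-211.0, 65), (-209.0, 66), (-207.0, 67), (-205.0, 66), (-203.0, 67), (-201.0, 67), (-199.0, 67), (-197.0, 67)][ WARN:0@1.136] global loadsave.cpp:1063 imwrite_ Unsupported depth image for selected encoder is fallbacked to CV_8U.
```

View pics/rect102.png

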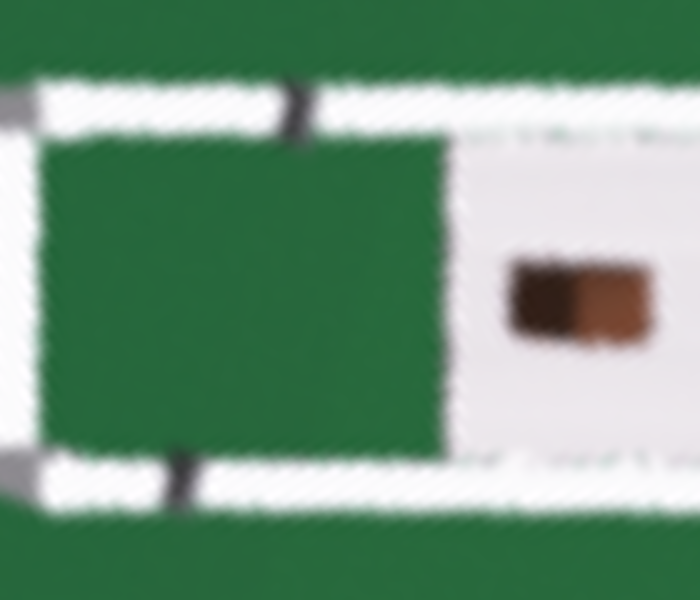

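View pics/rect151.png

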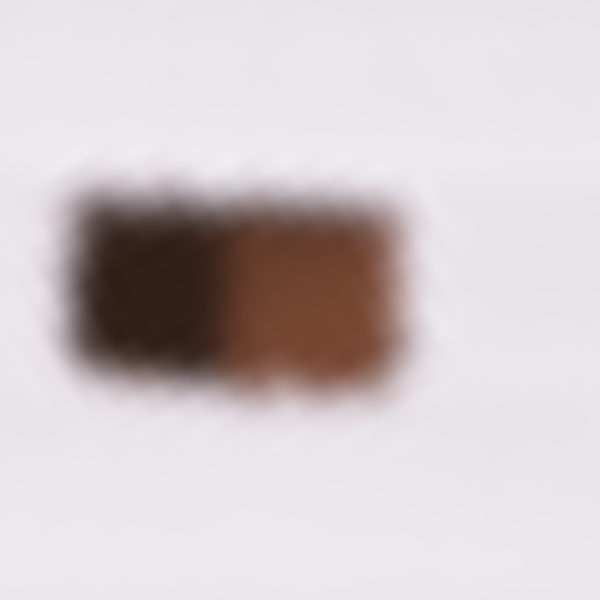

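```bash
python3 -m jog '[{"claw":5.5,"delta_pos":[0.1,1.5,2],"twist":0.12},{"claw":5.5,"delta_pos":[0.2,4,3.5],"twist":0.26},{"claw":5.5,"delta_pos":[0.3,6.5,4.5],"twist":0.4},{"claw":5.5,"delta_pos":[0.4,9,4.5],"twist":0.54},{"claw":5.5,"delta_pos":[0.6,11.5,4.5],"twist":0.68},{"claw":5.5,"delta_pos":[0.7,14,4.5],"twist":0.82},{"claw":5.5,"delta_pos":[0.8,16.5,4.5],"twist":0.96},{"claw":5.5,"delta_pos":[1,19,4.5],"twist":1.1},{"claw":5.5,"delta_pos":[1.1,21.5,4.5],"twist":1.24},{"claw":5.5,"delta_pos":[1.2,24,4.5],"twist":1.35}]' 6
python3 -m jog '[{"claw":5.5,"delta_pos":[0.1,3,0],"twist":0.14},{"claw":5.5,"delta_pos":[0.3,6,0],"twist":0.28},{"claw":5.5,"delta_pos":[0.4,9,0],"twist":0.42},{"claw":5.5,"delta_pos":[0.6,12,0],"twist":0.56},{"claw":5.5,"delta_pos":[0.7,15,0],"twist":0.7},{"claw":5.5,"delta_pos":[0.9,18,0],"twist":0.84},{"claw":5,"delta_pos":[1,20.5,0],"twist":0.98},{"claw":4.5,"delta_pos":[1.1,22.8,0],"twist":1.1},{"claw":4.5,"delta_pos":[1.2,24.6,0],"twist":1.135},{"claw":4.5,"delta_pos":[1.2,24.6,0],"twist":1.135}]' 6
python3 - <<'E'
from h import *
from scipy.spatial.transform import Rotation as Ro
snap("scene","pics/s24.png");crop("pics/s24.png","pics/s24c.png",340,130,170,160,4)
snap("top","pics/t24.png");crop("pics/t24.png","pics/t24c.png",130,130,180,180,4)
o=env.get_obs();w=o['tool_rot'];M=Ro.from_quat([w[1],w[2],w[3],w[0]]).as_matrix();print(np.degrees(np.arctan2(M[1,2],M[0,2])),o['eef_pos'],o['joint_positions'],o['width'])
a=np.radians(29.6);c=np.array([619.2,231.4]);R=np.array([[np.cos(a),np.sin(a)],[-np.sin(a),np.cos(a)]]);print(R@(o['eef_pos'][:2]-c))
E
```

```text
time: 30.7
eef_pos: [507.5, -70.1, 349.8]
tool_rot: [-0.326, 0.326, -0.628, 0.628]
ft_force: [-0.4, 0.5, -0.6]
width: 54.9
time: 31.7
eef_pos: [519.4, 176.6, 349.8]
tool_rot: [0.612, -0.611, 0.355, -0.355]
ft_force: [-0.1, -0.3, -1.2]
width: 45.4
29.57119505501211 [519.47514709 174.88205599 349.59658645] [ 1.80950304e-01  8.37749526e-02  1.78560746e+00 -3.93027406e-04
  1.27237743e+00 -3.35048870e-01] 45.0348923189648
[-114.62683271    0.11621425]
```

View pics/s24c.png

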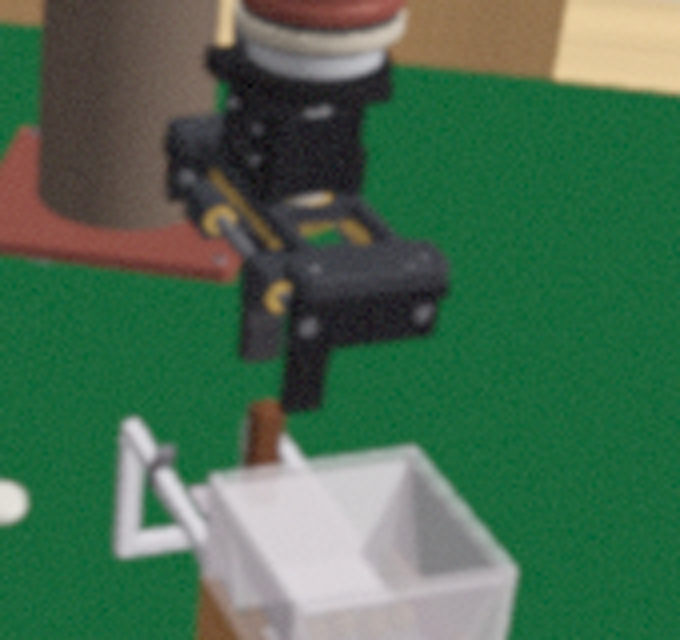

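View pics/t24c.png

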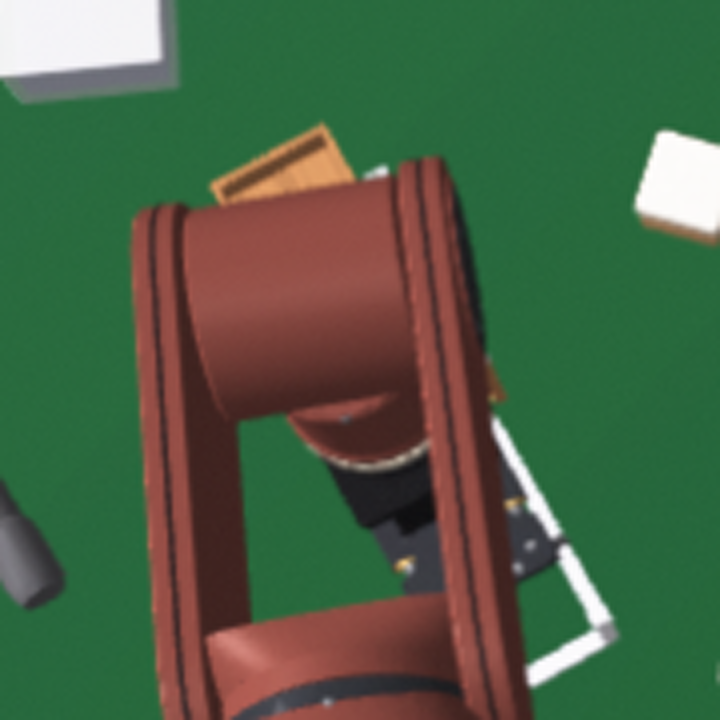

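```bash
python3 -m jog '[{"claw":4.5,"delta_pos":[0,0,-2],"twist":0},{"claw":4.5,"delta_pos":[0,0,-3.8],"twist":0},{"claw":4.5,"delta_pos":[0,0,-5],"twist":0},{"claw":4.5,"delta_pos":[0,0,-5],"twist":0},{"claw":3,"delta_pos":[0,0,-5],"twist":0},{"claw":1,"delta_pos":[0,0,-5],"twist":0},{"claw":1,"delta_pos":[0,0,-5],"twist":0},{"claw":1,"delta_pos":[0,0,-5],"twist":0},{"claw":1,"delta_pos":[0,0,-5],"twist":0},{"claw":1,"delta_pos":[0,0,-5],"twist":0}]' 40
python3 - <<'E'
from h import *
snap("scene","pics/s25.png");crop("pics/s25.png","pics/s25c.png",340,150,170,160,4)
o=env.get_obs();print(o['eef_pos'],o['ft_force'],o['width'])
a=np.radians(29.6);c=np.array([619.2,231.4]);R=np.array([[np.cos(a),np.sin(a)],[-np.sin(a),np.cos(a)]]);print(R@(o['eef_pos'][:2]-c), R@o['ft_force'][:2])
E
```

```text
time: 32.8
eef_pos: [518.3, 174.0, 300.0]
tool_rot: [-0.609, 0.613, -0.357, 0.355]
ft_force: [-10.4, -6.1, 9.5]
width: 15.8
[518.29245011 173.98168194 299.97903426] [-10.37036507  -7.0240375    8.53334567] 15.658515241209749
[-1.16099914e+02 -8.24728670e-02] [-12.48644604  -0.98500751]
```

View pics/s25c.png

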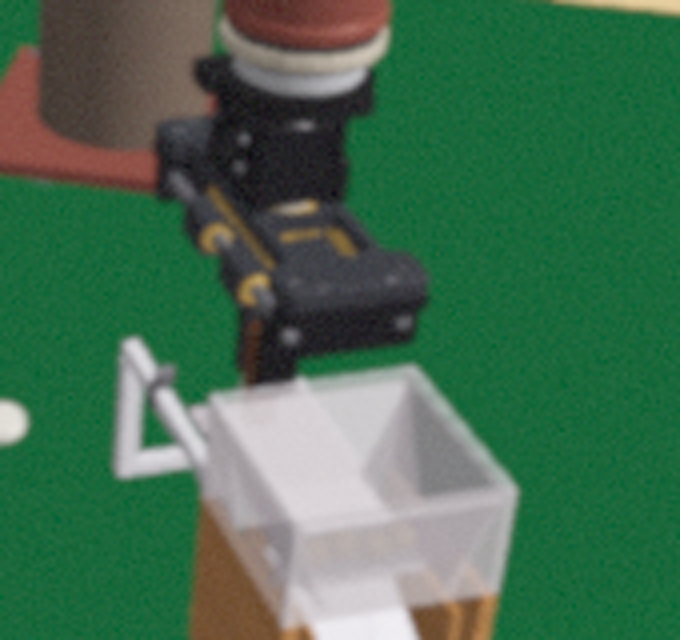

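```bash
python3 -m jog '[{"claw":1,"delta_pos":[0,0,0],"twist":0},{"claw":1,"delta_pos":[-0.7,-0.4,0],"twist":0},{"claw":1,"delta_pos":[-1.7,-0.97,0],"twist":0},{"claw":1,"delta_pos":[-2.8,-1.59,0],"twist":0},{"claw":1,"delta_pos":[-3.8,-2.16,0],"twist":0},{"claw":1,"delta_pos":[-4.7,-2.67,0],"twist":0},{"claw":1,"delta_pos":[-5.2,-2.95,0],"twist":0},{"claw":1,"delta_pos":[-5.4,-3.07,0],"twist":0},{"claw":1,"delta_pos":[-5.4,-3.07,0],"twist":0},{"claw":1,"delta_pos":[-5.4,-3.07,0],"twist":0}]' 50
python3 - <<'E'
from h import *
snap("scene","pics/s26.png");crop("pics/s26.png","pics/s26c.png",340,150,170,220,3)
snap("top","pics/t26.png");crop("pics/t26.png","pics/t26c.png",130,130,180,180,4)
o=env.get_obs();print(o['eef_pos'],o['ft_force'],o['width'])
a=np.radians(29.6);c=np.array([619.2,231.4]);R=np.array([[np.cos(a),np.sin(a)],[-np.sin(a),np.cos(a)]]);print(R@(o['eef_pos'][:2]-c), R@o['ft_force'][:2])
E
```

```text
time: 33.85
eef_pos: [466.1, 144.3, 300.0]
tool_rot: [0.612, -0.61, 0.355, -0.357]
ft_force: [8.3, 3.7, -6.5]
width: 15.6
[466.20393171 144.31622311 300.06282758] [ 8.22399264  3.2184543  -6.67593814] 15.529913305925104
[-1.76043629e+02 -1.47738899e-01] [ 8.74044922 -1.26374458]
```

View pics/s26c.png

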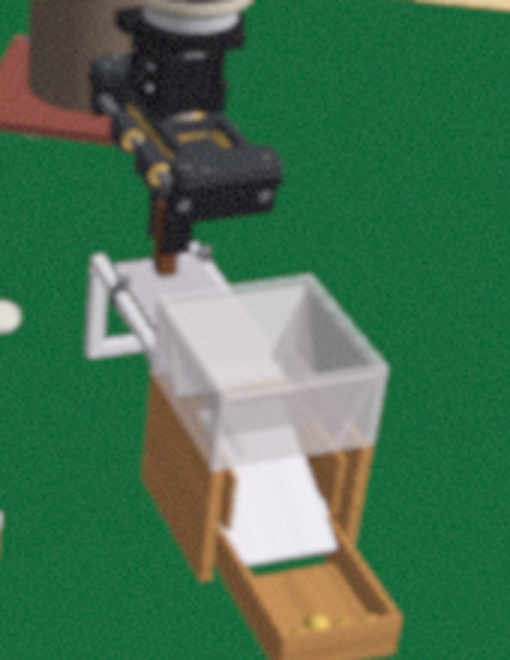

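View pics/t26c.png

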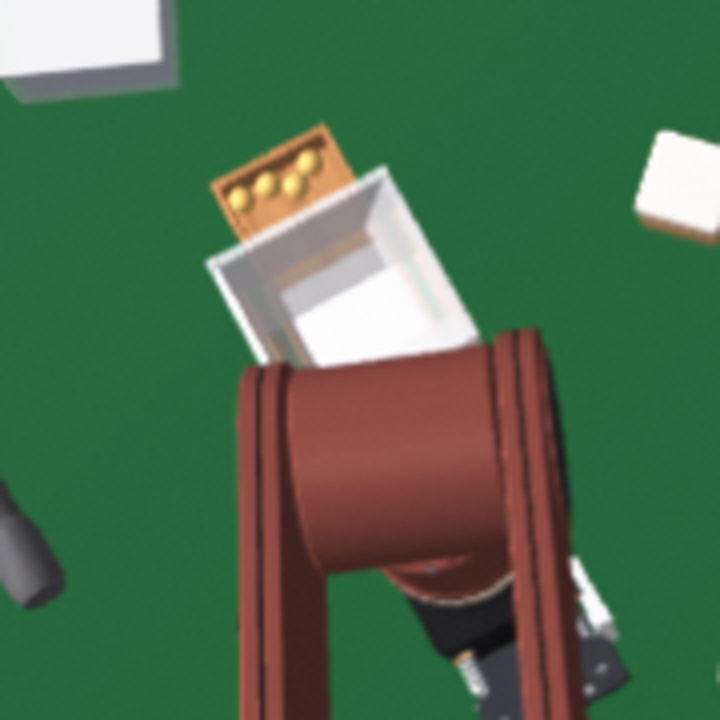

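Run:
```python
from h import *
crop("pics/s26.png","pics/s26e.png",365,215,60,60,12)
a=np.radians(29.6);c=np.array([619.2,231.4])
def W(x,y,z): return [c[0]+x*np.cos(a)-y*np.sin(a),c[1]+x*np.sin(a)+y*np.cos(a),z]
for n,p in dict(L102=W(-164.5,-38,102),L88=W(-164.5,-38,88),R102=W(-188,38,102),R88=W(-188,38,88),postbase=W(-176,0,95)).items():
  print(n,((proj("scene",[p])[0]-[365,215]+.5)*12-.5).round())
```

```text
L102 [185. 312.]
L88 [180. 376.]
R102 [523. 196.]
R88 [516. 258.]
postbase [354. 285.]
```

View pics/s26e.png

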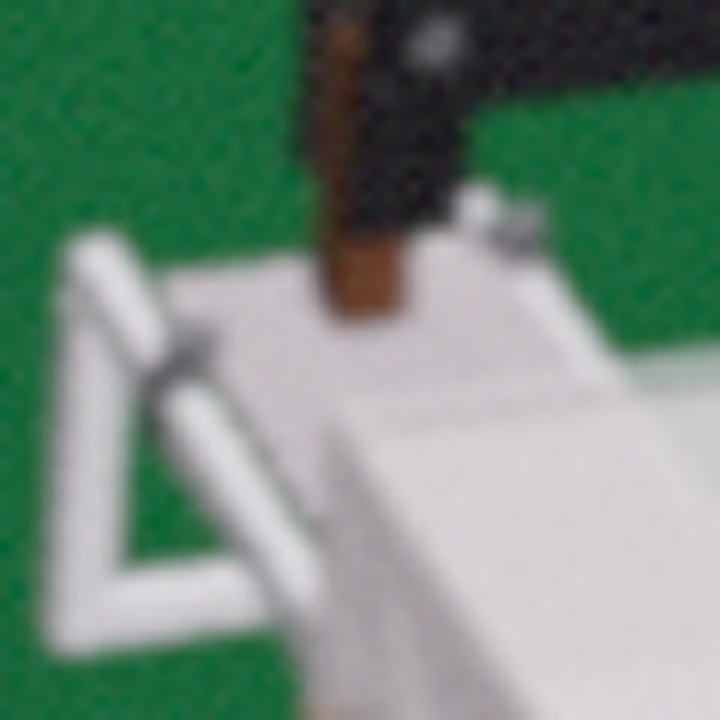

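```bash
python3 -m jog '[{"claw":1,"delta_pos":[-0.1,-0.06,0],"twist":0},{"claw":1,"delta_pos":[-0.1,-0.06,0],"twist":0},{"claw":1,"delta_pos":[-0.1,-0.06,0],"twist":0},{"claw":1,"delta_pos":[-0.1,-0.06,0],"twist":0},{"claw":1,"delta_pos":[-0.1,-0.06,0],"twist":0},{"claw":1,"delta_pos":[-0.1,-0.06,0],"twist":0},{"claw":1,"delta_pos":[-0.1,-0.06,0],"twist":0},{"claw":1,"delta_pos":[-0.1,-0.06,0],"twist":0},{"claw":1,"delta_pos":[-0.1,-0.06,0],"twist":0},{"claw":1,"delta_pos":[-0.1,-0.06,0],"twist":0}]' 50
python3 - <<'E'
from h import *
a=np.radians(29.6);c=np.array([619.2,231.4]);R=np.array([[np.cos(a),np.sin(a)],[-np.sin(a),np.cos(a)]])
for i in range(6):
  im=snap("scene","pics/s27_%d.png"%i)
  o=env.get_obs();print(R@(o['eef_pos'][:2]-c), R@o['ft_force'][:2],o['width'])
s=np.mean([cv2.imread("pics/s27_%d.png"%i).astype(np.float32) for i in range(6)],0);cv2.imwrite("pics/s27m.png",s.astype(np.uint8))
crop("pics/s27m.png","pics/s27e.png",365,215,60,60,12)
crop("pics/s27m.png","pics/s27f.png",140,200,330,200,2)
E
```

```text
time: 34.95
eef_pos: [465.2, 143.8, 300.1]
tool_rot: [0.612, -0.61, 0.355, -0.357]
ft_force: [8.4, 2.4, -6.7]
width: 15.8
[-1.77148974e+02 -1.45386530e-01] [ 8.6465369  -1.03808373] 15.807007461789626
[-1.77159109e+02 -1.57982483e-01] [ 9.30799378 -1.43736104] 15.498621077453958
[-1.77158234e+02 -1.48794255e-01] [ 7.94600003 -0.8645625 ] 15.443536497793064
[-1.77160558e+02 -1.41173523e-01] [ 8.9195106  -0.69911171] 15.45369953876214
[-1.77162437e+02 -1.38688669e-01] [ 8.51503641 -1.61095285] 15.640327539137601
[-1.77143157e+02 -1.49743364e-01] [ 8.48653752 -1.3709163 ] 15.440735469872319
```

View pics/s27e.png

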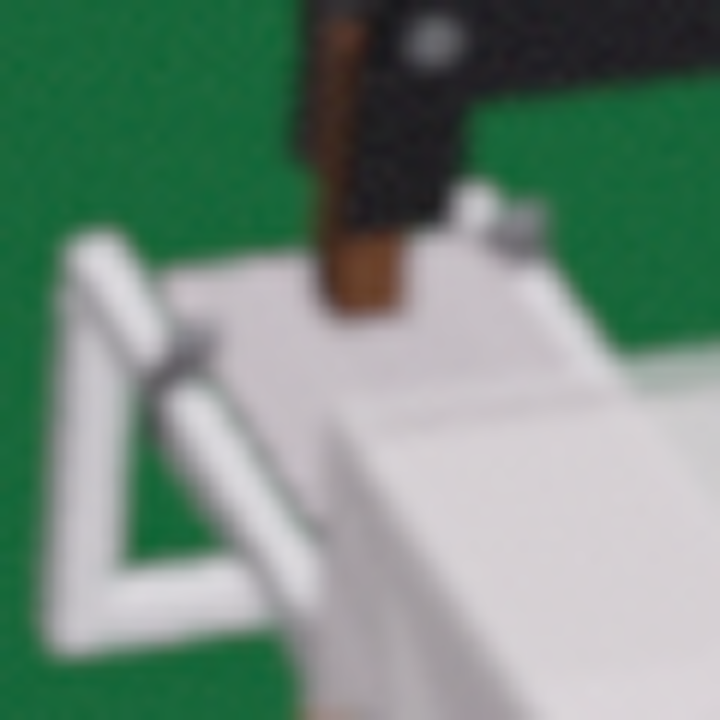

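View pics/s27f.png

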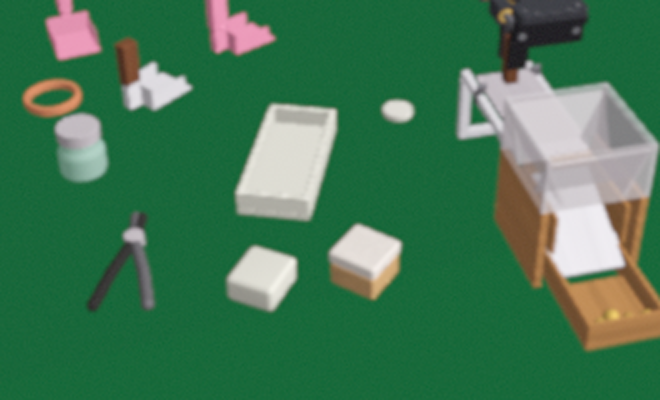

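Checks pass: post base axis at about (351,291) in the crop against the pip midpoint at (353,289), four beads in the catch tray, scoop upright. Handing in.

```bash
python3 -c "
from station import env
print(env.hand_in())"
```

```text
the job is handed in; nothing more can be done
None
```

The job is handed in at about 35 s of the 67 s allowed; no verdict was reported.

- **Beads:** I scooped all four out of the white tray and tipped them into the funnel with the gate shut. The hand can't be pitched, so I tilted the scoop in the grip by pressing it on the tray's end wall, then on the funnel's inner wall. All four ran down into the catch tray when the gate opened, as the top view shows.
- **Scoop:** It stands upright and released at its original spot.
- **Gate:** I finished gripping the post, holding the gate at about 61 mm of travel. The spring pull of about 8.6 N roughly agrees; 61 mm would give about 9 N.
- **Bystanders:** The things still in view at the end looked undisturbed: jar, bangle, pliers, boxes, pendant and the pink look-alikes. The handpiece I last saw in a top view just before the final adjustment.

**Checks that disagreed:**
- **Staggered pips:** The two pips sit about 24 mm apart along the rails instead of level, so I took the mark as their midpoint. The last picture shows the post on the line between them, within about 1 to 2 mm.
- **Camera and arm offset:** The camera and the arm put the post's shut position about 1.5 mm apart. I set the gate by travel measured from shut.

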